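# Fit the forming roller that lies behind the bottles to the ring bender

## Task

The larger forming roller for the ring bender lies in the back of the wooden caddy, behind the wooden needle case, the amber bottle and the aluminium tin. Stand those three upright on the rubber mat first, then fetch the larger roller and seat it fully down on the bender's flatted shaft, and only then put each of the three back upright in the same bay of the caddy that it came from. Leave the smaller roller where it lies and tip nothing over.

Things in the scene. Friction and masses are not known exactly. Their poses are not given: they have to be found in the camera images.
- caddy: Open wooden caddy, fixed, 116 (x) by 178 (y) mm; origin: centre of its underside; x from its front (robot side) to its back, y to its left. Floor top at z = 6 mm. Front row: three bays 54 by 54 mm inside, centres x = -27, y = -58, 0, 58 mm, Behind, an open well x = 4 to 54 mm in which the two rollers lie flat, side by side. All walls are 4 mm thick and reach z = 16 mm.
- mat: Dark grey rubber bench mat, fixed, 140 (x) by 150 (y) mm and 3 mm thick, flat on the worktop; origin at the centre of its underside. The side area for the three containers.
- bender: The ring bender, a small grey machine with a base of 104 (x) by 96 (y) mm, fixed; origin: centre of its underside. Its D-shaft stands up in the middle. Two guide rollers, 18 mm in diameter, stand at x = 25, y = -21 and 21 mm and reach z = 52 mm; a handwheel on the -x side reaches x = -77 mm and z = 45 mm.
- shaft_seat (a point): The bender's seat: point on the axis of its vertical steel D-shaft, on top of the seat collar, 38 mm above the worktop, where a roller's underside rests; z up. The shaft is 14 mm in diameter with one flat, 3 mm from its axis, that faces this point's +x. It rises 32 mm above the point; its top 10 mm taper to a blunt nose about half as wide.
- roller_large_c (a point): The larger roller, loose, steel, 140 g: grooved disc 44 mm across, 12 mm thick, hub on top 24 mm across, 20 mm high, with two grip flats 21 mm apart facing +x and -x. Point: its centre, 16 mm above its underside. D-bore right through along z, 16 mm, one flat 3.9 mm from the axis on the +x side (a dot on the disc marks that side): it fits with its +x along the shaft's +x, within 8 degrees.
- roller_small_c (a point): The smaller forming roller, loose, like the larger one (same hub, bore and height 32 mm) but with a disc of 32 mm; the point is its centre, 16 mm above its underside. It stays where it is.
- needle_case_c (a point): Turned wooden needle case, round, standing upright: 28 mm in diameter up to 98 mm, then a domed cap with a small button, 109 mm high; the point is its centre, 54 mm above its underside; z along its length, upward.
- amber_bottle_c (a point): Round amber bottle with a white paper band and a slightly narrower black cap, standing upright: 34 mm in diameter up to 80 mm, 110 mm high; the point is its centre, half-way up; z upward.
- screw_tin_c (a point): Round aluminium tin with a ribbed screw cap, standing upright: 38 mm in diameter, 104 mm high; the point is its centre, half-way up; z upward.
Things that resemble listed ones, but are neither listed nor needed, are in the scene too. What is shaped like the part that bears amber_bottle_c but blue, purple or turquoise is not meant.

How it is judged:
By the outcome, as a careful person would: the job done as asked, in the order asked, and still so for the second after the job is handed in, with the robot touching nothing.
It also fails if it takes over 144 s, if anything falls off the work surface, if the arm or the gripper's body presses on something with over 40 N, if the wrist force passes 120 N, or if a joint passes its speed limit or range.

## Robot

A 7-joint arm with a two-finger parallel gripper is mounted at the origin on a cart in front of the work surface, level with it; the furniture and walls round the work are solid. World frame = base frame: x ahead of the robot, y to its left, z up, the work surface at z = 0. Lengths are in m, angles in rad, forces in N, time in s.
With the tool pointing down it reaches from about 0.35 to 0.9 m from the base axis. Payload 7.2 kg.
Tool frame: the origin (TCP) lies midway between the tips of the shut fingers; the grasp point (between the pads) lies 19 mm behind it; z points along the fingers, y is the direction in which the jaws open and shut (so a half turn about z gives the same grasp; the last joint's range is limited). The gripper opens to 88 mm and grips with 3 to 60 N. Pads are 20 mm wide; open, the fingers measure 115 mm over their backs; the gripper's body (75 mm by 178 mm) begins 61 mm behind the grasp point.
Start: joints at [-1.228, 0.411, -0.013, 1.596, 0.006, 1.134, -0.082], TCP at [0.25, 0.573, 0.223] pointing down, gripper open.
Joint ranges: [-2.95, 2.95], [-0.29, 1.99], [-1.47, 1.44], [0.14, 2.54], [-1.03, 4.17], [0.13, 1.85], [-2.86, 2.86]. Speed limits (rad/s): [2.39, 2.39, 3.01, 3.01, 3.14, 3.14, 3.14].

## Interface

Orientations are given as a unit quaternion [w, x, y, z].
In Python, from bench import bot gives the robot as it stands.
- The arm moves only by the tool servo_tool, never from a script. Its arguments are lists of equal length, an entry for each row: "slide": the shift along the world's x, y, z in m, a list of three; "turn": the turn, a rotation vector about the world's x, y, z in rad, a list of three. A call has exactly 10 rows; each row shifts and turns the commanded pose from where the row before left it; what a row does not reach is not made up. A row lasts 1/8 s, in which the tool goes at most 62.5 mm and 10.7 degrees, less where a joint would pass 70% of its speed; a pose out of reach is approached as far as the arm can. A call with a gripper value outside its range is refused whole. "grip" is the gripper's target within -1 to 1 (shut at 1, half-way at 0, fully open at -1), set as the call begins (left out, the last holds). The fingers move at their own pace and stop on an object; the grip force is fixed at half the most. Time passes only in rows, so rows that do not move let the fingers close, or fill a call up. It gives the time, the measured TCP pose, the force and the opening at its end, in the units of the state.
- bot.get_state(): the state, without advancing time (a new reading comes with each control period).
- bot.capture(name): name is "side" or "top" or "wrist"; returns a dict with "color" (480x640x3 uint8, red, green, blue), "z_map" (480x640 float32, m along the optical axis (not along the pixel's ray), 0 where there is no reading), "intrinsics" (3x3 intrinsics, pixels), "origin" and "orientation" of the camera in the world. Camera axes: x right, y down, z forward; pixel columns grow to the right and rows downward; lengths in m; the calibration is good to about 2 mm. The wrist camera is an equidistant fisheye: a pixel r from the principal point sees the ray r / f radians off the axis. A picture is of the moment at which its call begins.
- bot.job_done(): hands the job in, once; it reports no verdict.
The state is a dict: "t": time; "joint_pos": joint angles; "joint_velocities": joint speeds; "joint_torque": joint torques, N m; "eef_pos": TCP position; "eef_rot": TCP orientation; "force": force on the tool from outside, world axes, zero at the start; "wrist_torque": the same for the moment, N m; "finger_gap": finger opening in m.
Only numpy, scipy, OpenCV 4.12 (cv2) and the standard library are available. Lean on these libraries where they do the work, as an engineer would, in place of code of your own. Each camera call takes 0.05 s, during which the arm holds its last target.

## Working session

There is one attempt and no reset: what is moved stays moved. The work goes in short steps, Python scripts to look and compute and a tool call to move; the robot and the scene stay as the last step left them, time stands still between calls to the robot, and variables do not carry over. Pictures are saved under pics/ and viewed, and the job is handed in when it is done.

Besides the shell and the picture viewer there is one more tool, called by a JSON object that holds its "fn" and its "kwargs", one argument or row to a line. servo_tool: Moves the arm, as the interface text tells. Its arguments: {"type":"object","properties":{"slide":{"type":"array"},"turn":{"type":"array"},"grip":{"type":"number"}},"required":["slide","turn"]}

```bash
ls; mkdir -p pics; cat > h.py <<'E'
import numpy as np, cv2
from scipy.spatial.transform import Rotation as R
from bench import bot
def cap(n,fn=None):
    c=bot.capture(n)
    if fn: cv2.imwrite('pics/'+fn,c['color'][:,:,::-1])
    return c
def Rm(c):
    q=np.array(c['orientation']).ravel()
    if q.size==9: return q.reshape(3,3)
    return R.from_quat([q[1],q[2],q[3],q[0]]).as_matrix()
def pts(c):
    K=np.array(c['intrinsics']);v,u=np.mgrid[0:480,0:640];z=c['z_map']
    P=np.stack([(u-K[0,2])/K[0,0]*z,(v-K[1,2])/K[1,1]*z,z],-1)
    return P@Rm(c).T+np.array(c['origin'])
def ray(c,u,v,zp,fish=False):
    K=np.array(c['intrinsics']);x=(u-K[0,2])/K[0,0];y=(v-K[1,2])/K[1,1]
    if fish:
        r=np.hypot(x,y);d=np.array([np.sin(r)*x/max(r,1e-9),np.sin(r)*y/max(r,1e-9),np.cos(r)])
    else: d=np.array([x,y,1.])
    d=Rm(c)@d;o=np.array(c['origin']);return o+d*(zp-o[2])/d[2]
def proj(c,p):
    K=np.array(c['intrinsics']);q=Rm(c).T@(np.array(p)-np.array(c['origin']))
    return K[0,0]*q[0]/q[2]+K[0,2],K[1,1]*q[1]/q[2]+K[1,2]
E
python3 - <<'E'
from h import *
print(bot.get_state())
for n in ['side','top','wrist']:
    c=cap(n,n+'0.png'); print(n,c['intrinsics'],c['origin'],c['orientation'])
E
```

```text
pics
{'t': 0.0, 'joint_pos': array([-1.22822231,  0.41190404, -0.01272578,  1.59706134,  0.00561214,
        1.13432702, -0.08217889]), 'joint_velocities': array([-0.00310024, -0.00125905, -0.00079703, -0.00033774, -0.00044552,
        0.00051916, -0.00088529]), 'joint_torque': array([-8.79823097e-05, -5.87945437e+01,  6.41889442e-01, -2.91085750e+01,
       -5.36532782e-02,  1.81080576e-02,  1.53245896e-04]), 'eef_pos': array([0.24939968, 0.57250612, 0.22179937]), 'eef_rot': array([-1.08507599e-04,  2.03914853e-01,  9.78988274e-01, -8.24899302e-04]), 'force': array([-0.1327399 ,  0.46595779,  0.43738782]), 'wrist_torque': array([-0.00197549,  0.03353939,  0.03267333]), 'finger_gap': 0.08761157066467391}
side [[624.68412675   0.         313.53198752]
 [  0.         624.68412675 241.85957039]
 [  0.           0.           1.        ]] [ 0.19951293 -1.04041171  0.57589494] [-0.53872255  0.83072993 -0.11191769  0.08449986]
top [[592.03630099   0.         331.99052964]
 [  0.         592.03630099 247.13901584]
 [  0.           0.           1.        ]] [0.27955504 0.07064128 1.17072182] [-0.06320915  0.70883055 -0.69831448  0.07694637]
wrist [[371.64829954   0.         319.25321355]
 [  0.         371.64829954 236.47798984]
 [  0.           0.           1.        ]] [0.17835031 0.60435234 0.38444293] [0.12027067 0.82754029 0.54278865 0.07805455]
```

View pics/side0.png

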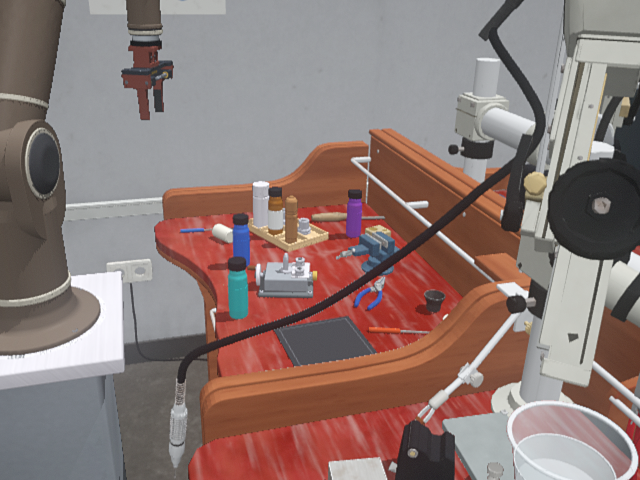

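View pics/top0.png

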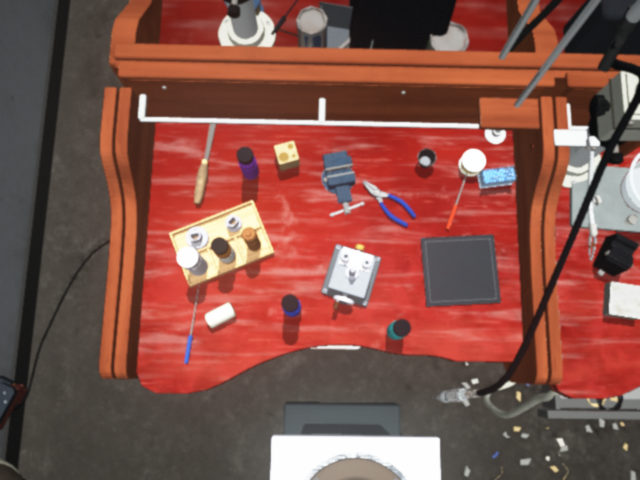

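View pics/wrist0.png

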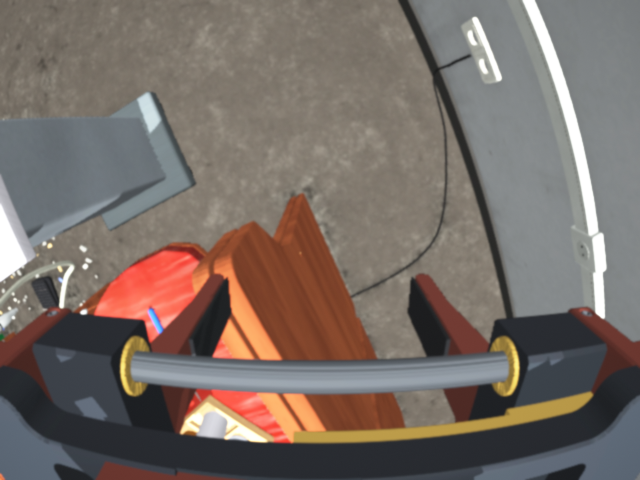

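The overhead shows the caddy at px (222,243), bender (351,272), mat (460,270); tin at (188,258), amber bottle (220,247), needle case (250,237). The rollers are at (197,238) and (233,223). Next I zoom in and measure.

```bash
python3 - <<'E'
from h import *
c=cap('top'); im=c['color'][:,:,::-1]
cv2.imwrite('pics/top1.png',cv2.resize(im[190:310,160:320],(800,600),interpolation=cv2.INTER_CUBIC))
cv2.imwrite('pics/top2.png',cv2.resize(im[225:315,310:430],(800,600),interpolation=cv2.INTER_CUBIC))
np.savez('top0.npz',P=pts(c),im=im)
s=cap('side'); im=s['color'][:,:,::-1]
cv2.imwrite('pics/side1.png',cv2.resize(im[170:305,220:400],(800,600),interpolation=cv2.INTER_CUBIC))
P=pts(c)
for n,(u,v) in dict(tin=(188,258),amb=(220,247),nee=(250,237),r1=(197,238),r2=(233,223),cad=(210,268),ben=(351,272),mat=(460,270),blue=(291,306),teal=(400,329),purple=(247,157),table=(300,230),clamp=(340,170)).items():
    print(n,P[v,u].round(4))
E
```

```text
tin [0.469  0.3125 0.1077]
amb [0.4889 0.2543 0.1152]
nee [0.5093 0.2014 0.1111]
r1 [0.5213 0.3133 0.0379]
r2 [0.5602 0.2496 0.0066]
cad [0.4679 0.2912 0.0049]
ben [0.4542 0.0142 0.0695]
mat [ 4.727e-01 -2.087e-01  4.000e-04]
blue [0.3846 0.1234 0.1082]
teal [ 0.3463 -0.0717  0.1111]
purple [0.6631 0.2133 0.1102]
table [0.5489 0.1145 0.003 ]
clamp [0.663  0.0362 0.0458]
```

View pics/top1.png

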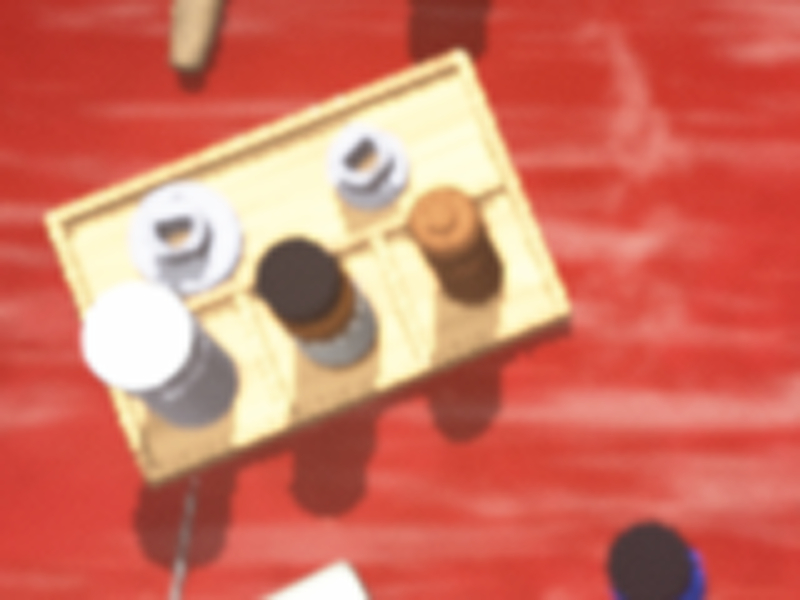

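View pics/top2.png

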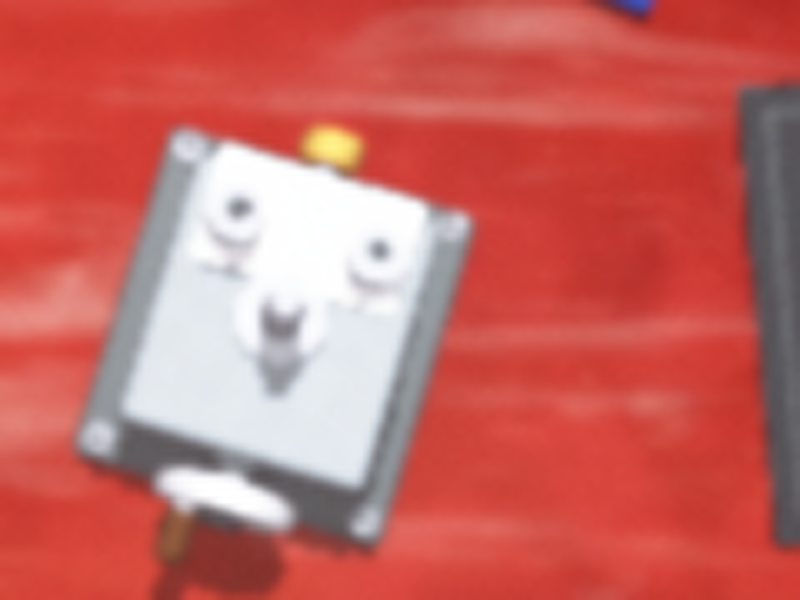

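View pics/side1.png

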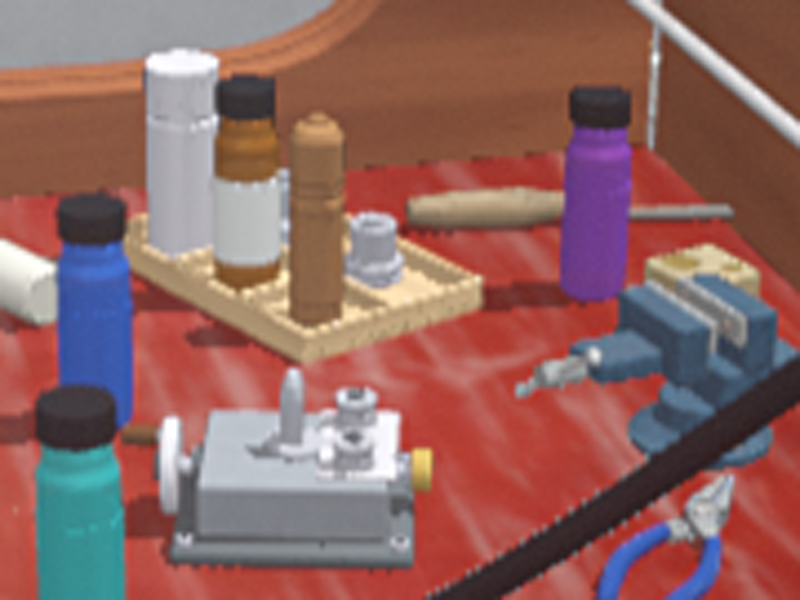

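```bash
python3 - <<'E'
from h import *
c=bot.capture('top'); s=bot.capture('side')
z1=lambda x,y:(160+x/5-.4,190+y/5-.4)
z2=lambda x,y:(310+x/6.667-.42,225+y/6.667-.42)
f=lambda p,z:ray(c,*p,z)
cor=np.array([f(z1(*p),.016)[:2] for p in [(48,215),(463,52),(570,320),(152,480)]])
print('caddy corners',cor.round(4).tolist(),'ctr',cor.mean(0).round(4),[np.linalg.norm(cor[i]-cor[(i+1)%4]).round(4) for i in range(4)])
yv=(cor[0]-cor[1])+(cor[3]-cor[2]); ya=np.arctan2(-yv[0],yv[1]); xv=(cor[0]-cor[3])+(cor[1]-cor[2]); print('yaw',np.degrees(ya),np.degrees(np.arctan2(xv[1],xv[0])))
print('tin',f(z1(138,335),.104),'amb',f(z1(298,279),.110),'need',f(z1(444,214),.104))
print('rl hub top',f(z1(183,232),.038),'disc',f(z1(186,237),.018),'rs hub',f(z1(369,157),.038), 'disc',f(z1(368,170),.018))
g1=f(z2(240,208),.052);g2=f(z2(380,250),.052);print('guides',g1,g2,np.linalg.norm(g1-g2)); d=(g1-g2)[:2];print('bender yaw',np.degrees(np.arctan2(-d[0],d[1])))
b=np.array([f(z2(*p),.012)[:2] for p in [(172,130),(470,215),(378,548),(80,455)]]);print('base',b.round(4).tolist(),b.mean(0),[np.linalg.norm(b[i]-b[(i+1)%4]).round(4) for i in range(4)])
print('shaft nose',f(z2(283,308),.070))
im=c['color'].astype(int)
hsv=cv2.cvtColor(c['color'],cv2.COLOR_RGB2HSV)
m=((hsv[...,1]<110)&(hsv[...,2]<140)).astype(np.uint8);m[:, :415]=0;m[:,505:]=0;m[:225]=0;m[310:]=0
cs,_=cv2.findContours(m,0,2);k=max(cs,key=cv2.contourArea);r=cv2.boxPoints(cv2.minAreaRect(k));print(r)
q=np.array([f(p,.003)[:2] for p in r]);print('mat',q.round(4).tolist(),q.mean(0))
P=pts(c)
# neighbors
for n,(u,v),zz in [('blue',(291,303),.11),('teal',(401,327),.11),('purple',(246,155),.11)]: print(n,f((u,v),zz))
# noodle/hose height near the mat and work area
print('side mat', [ray(s,u,v,.003).round(4)[:2].tolist() for u,v in [(277,327),(342,318),(375,353),(295,367)]])
print('hose', [P[v,u].round(3).tolist() for u,v in [(545,310),(580,215),(610,130),(500,380)]])
cv2.imwrite('pics/mat.png',cv2.resize(c['color'][200:350,380:580,::-1],(800,600)))
E
```

```text
caddy corners [[0.536, 0.3737], [0.6063, 0.2118], [0.497, 0.1651], [0.4307, 0.3261]] ctr [0.5175 0.2692] [np.float64(0.1765), np.float64(0.1188), np.float64(0.1742), np.float64(0.1156)]
yaw 22.93172258170624 23.682690042882133
tin [0.47225339 0.31494436 0.104     ] amb [0.49286428 0.25683586 0.11      ] need [0.51940941 0.2055457  0.104     ]
rl hub top [0.52527145 0.31508459 0.038     ] disc [0.52760138 0.31809859 0.018     ] rs hub [0.55665449 0.24417485 0.038     ] disc [0.55620448 0.24739315 0.018     ]
guides [0.48831734 0.02390942 0.052     ] [ 0.47668862 -0.01654452  0.052     ] 0.042092143766877144
bender yaw -16.03761247972705
base [[0.5192, 0.0428], [0.4948, -0.0466], [0.3948, -0.0192], [0.4209, 0.0688]] [0.4574485  0.01146688] [np.float64(0.0927), np.float64(0.1037), np.float64(0.0918), np.float64(0.1017)]
shaft nose [0.45643652 0.01226941 0.07      ]
[[420.3364  238.04428]
 [495.5355  233.03098]
 [500.15054 302.25662]
 [424.95145 307.26993]]
mat [[0.5365, -0.1293], [0.5496, -0.2829], [0.4087, -0.2862], [0.3965, -0.1361]] [ 0.47282721 -0.20865012]
blue [0.38982893 0.12343492 0.11      ]
teal [ 0.34993352 -0.07367159  0.11      ]
purple [0.66714281 0.21535112 0.11      ]
side mat [[0.4065, -0.1357], [0.5252, -0.1347], [0.5423, -0.2521], [0.4072, -0.257]]
hose [[0.39, -0.355, 0.055], [0.528, -0.352, 0.24], [0.669, -0.404, 0.257], [0.259, -0.26, 0.066]]
```

View pics/mat.png

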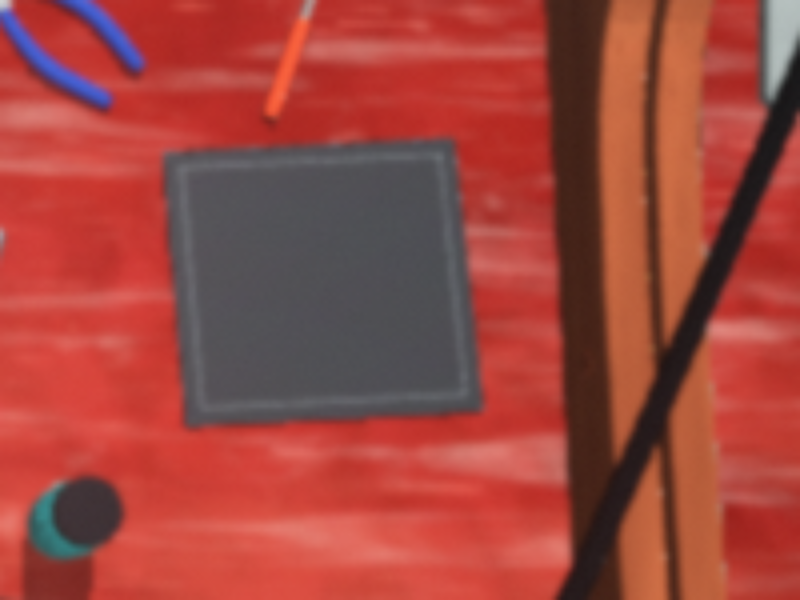

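```bash
python3 - <<'E'
from h import *
c=bot.capture('top'); s=bot.capture('side')
P=pts(c);S=pts(s)
k=800/180
z=lambda x,y:(220+x/k-.4,170+y/k-.4)
for n,p,h in [('tin',(182,58),.104),('amb',(246,88),.11),('need',(317,120),.107),('blue',(92,205),.11),('shaft',(292,373),.070),('g',(356,395),.052),('g2',(352,436),.052)]:
    print(n,ray(s,*z(*p),h).round(4))
print('right wall',[P[v,u].round(3).tolist() for u,v in [(520,200),(530,200),(545,200),(515,270),(530,270),(540,270),(545,330)]])
print('left wall',[P[v,u].round(3).tolist() for u,v in [(110,200),(125,200),(140,200),(115,300)]])
print(bot.get_state()['t'])
E
```

```text
tin [0.4772 0.34   0.104 ]
amb [0.4957 0.2685 0.11  ]
need [0.5212 0.222  0.107 ]
blue [0.3917 0.1265 0.11  ]
shaft [0.4574 0.013  0.07  ]
g [0.4885 0.0217 0.052 ]
g2 [ 0.4764 -0.0171  0.052 ]
right wall [[0.614, -0.33, 0.023], [0.598, -0.329, 0.079], [0.598, -0.357, 0.083], [0.475, -0.321, -0.001], [0.466, -0.331, 0.055], [0.465, -0.348, 0.06], [0.352, -0.357, 0.045]]
left wall [[0.584, 0.474, 0.077], [0.584, 0.445, 0.077], [0.592, 0.425, 0.052], [0.396, 0.454, 0.059]]
0.45
```

{"fn": "servo_tool", "kwargs": {
  "slide": [
    [0.027, -0.0367, -0.002],
    [0.027, -0.0367, -0.002],
    [0.027, -0.0367, -0.002],
    [0.027, -0.0367, -0.002],
    [0.027, -0.0367, -0.002],
    [0.027, -0.0367, -0.002],
    [0.027, -0.0367, -0.002],
    [0.027, -0.0367, -0.002],
    [0.027, -0.0367, -0.002],
    [0.027, -0.0367, -0.002]
  ],
  "turn": [
    [0, 0, -0.0754],
    [0, 0, -0.0754],
    [0, 0, -0.0754],
    [0, 0, -0.0754],
    [0, 0, -0.0754],
    [0, 0, -0.0754],
    [0, 0, -0.0754],
    [0, 0, -0.0754],
    [0, 0, -0.0754],
    [0, 0, -0.0754]
  ],
  "grip": -1
}}

```text
t: 1.7
eef_pos: [0.5204, 0.2048, 0.2028]
eef_rot: [0.0, 0.551, 0.835, 0.0]
force: [0.3, 0.9, -0.6]
finger_gap: 0.0876
```

```bash
cat >> h.py <<'E'
def tool(st=None):
    st=st or bot.get_state();q=st['eef_rot'];M=R.from_quat([q[1],q[2],q[3],q[0]]).as_matrix()
    return st['eef_pos'],M
E
python3 - <<'E'
from h import *
c=cap('wrist','w1.png'); t,M=tool(); print(t,M.round(3))
# camera in tool frame
print(M.T@(np.array(c['origin'])-t), (M.T@Rm(c)).round(3))
E
```

```text
[0.52388286 0.19831741 0.20285067] [[-0.383  0.924  0.003]
 [ 0.924  0.383 -0.003]
 [-0.004  0.001 -1.   ]]
[ 0.08496223 -0.0009611  -0.16287258] [[ 0.011 -0.96  -0.28 ]
 [ 1.     0.011  0.002]
 [ 0.001 -0.28   0.96 ]]
```

View pics/w1.png

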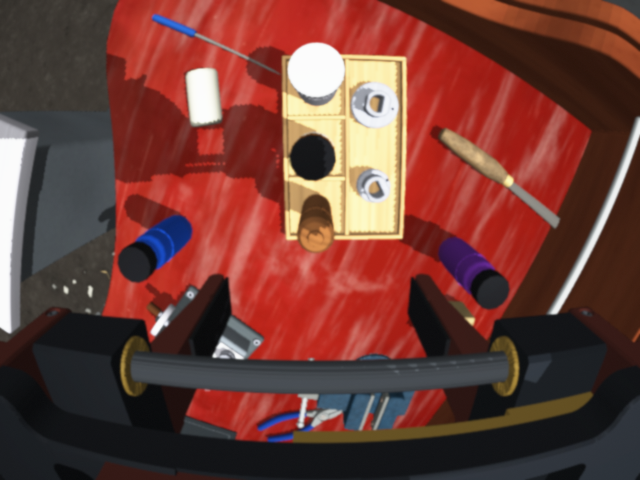

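```bash
python3 - <<'E'
from h import *
for i in range(3):
    c=cap('wrist'); s=bot.get_state(); print(s['t'],s['eef_pos'],np.abs(s['joint_velocities']).max())
f=lambda u,v,z: ray(c,u,v,z,True).round(4)
print('need',f(316,240,.104),'amb',f(312,157,.110),'tin',f(316,71,.104))
cor=[f(*p,.016)[:2] for p in [(282,56),(406,57),(404,239),(287,240)]]
print(np.array(cor).tolist(),np.mean(cor,0))
im=c['color'][:,:,::-1]
cv2.imwrite('pics/w2.png',cv2.resize(im[45:245,275:415],(560,800))[:600])
cv2.imwrite('pics/w3.png',cv2.resize(im[75:135,340:410],(700,600),interpolation=cv2.INTER_CUBIC))
E
```

```text
1.8 [0.52241856 0.20057858 0.20282021] 0.07170812724533476
1.85 [0.520835   0.20343399 0.20267332] 0.05773088194972428
1.9 [0.51980491 0.20551028 0.20263301] 0.03100966282750047
need [0.5198 0.201  0.104 ] amb [0.4935 0.2563 0.11  ] tin [0.4724 0.3129 0.104 ]
[[0.4315, 0.327], [0.5374, 0.3737], [0.6102, 0.2111], [0.5034, 0.1646]] [0.520625 0.2691  ]
```

View pics/w3.png

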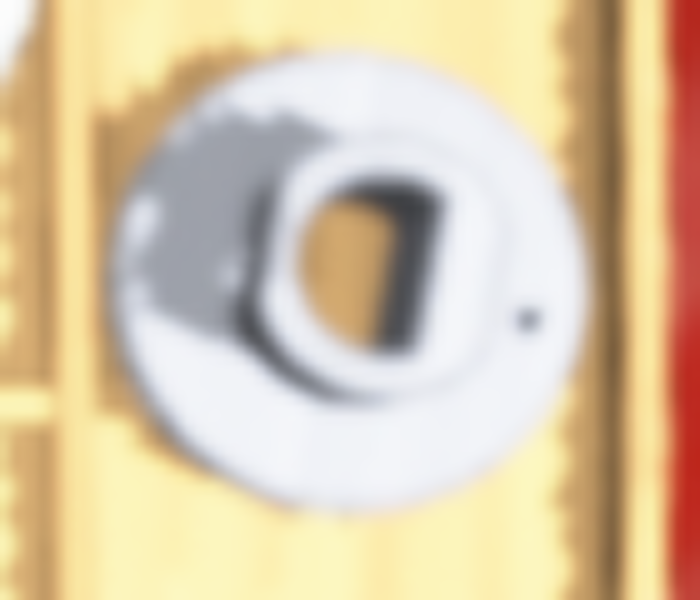

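View pics/w2.png

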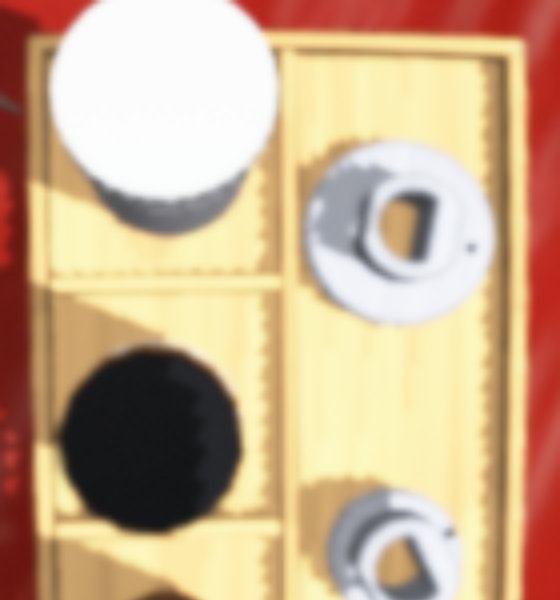

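{"fn": "servo_tool", "kwargs": {
  "slide": [
    [0, -0.001, -0.015],
    [0, 0, -0.02],
    [0, 0, -0.02],
    [0, 0, -0.02],
    [0, 0, -0.02],
    [0, 0, -0.02],
    [0, 0, -0.015],
    [0, 0, -0.01],
    [0, 0, -0.005],
    [0, 0, 0]
  ],
  "turn": [
    [0, 0, 0],
    [0, 0, 0],
    [0, 0, 0],
    [0, 0, 0],
    [0, 0, 0],
    [0, 0, 0],
    [0, 0, 0],
    [0, 0, 0],
    [0, 0, 0],
    [0, 0, 0]
  ]
}}

```text
t: 3.15
eef_pos: [0.5196, 0.2051, 0.0576]
eef_rot: [-0.0, 0.55, 0.835, 0.0]
force: [-0.7, -0.9, -0.2]
finger_gap: 0.0878
```

{"fn": "servo_tool", "kwargs": {
  "slide": [
    [0, 0, 0],
    [0, 0, 0],
    [0, 0, 0],
    [0, 0, 0],
    [0, 0, 0],
    [0, 0, 0],
    [0, 0, 0],
    [0, 0, 0],
    [0, 0, 0],
    [0, 0, 0]
  ],
  "turn": [
    [0, 0, 0],
    [0, 0, 0],
    [0, 0, 0],
    [0, 0, 0],
    [0, 0, 0],
    [0, 0, 0],
    [0, 0, 0],
    [0, 0, 0],
    [0, 0, 0],
    [0, 0, 0]
  ],
  "grip": 1
}}

```text
t: 4.4
eef_pos: [0.5196, 0.205, 0.0576]
eef_rot: [-0.0, 0.55, 0.835, -0.0]
force: [0.3, -0.3, 0.8]
finger_gap: 0.0278
```

{"fn": "servo_tool", "kwargs": {
  "slide": [
    [0, 0, 0.02],
    [0, 0, 0.03],
    [0, 0, 0.035],
    [0, 0, 0.035],
    [0, 0, 0.03],
    [-0.0047, -0.025, 0],
    [-0.0047, -0.045, 0],
    [-0.0047, -0.045, 0],
    [-0.0047, -0.045, 0],
    [-0.0047, -0.045, 0]
  ],
  "turn": [
    [0, 0, 0],
    [0, 0, 0],
    [0, 0, 0],
    [0, 0, 0],
    [0, 0, 0],
    [0, 0, -0.04],
    [0, 0, -0.04],
    [0, 0, -0.04],
    [0, 0, -0.04],
    [0, 0, -0.04]
  ]
}}

```text
t: 5.65
eef_pos: [0.4945, -0.0027, 0.2066]
eef_rot: [-0.0, 0.632, 0.775, -0.001]
force: [-0.6, -0.2, 0.2]
finger_gap: 0.028
```

{"fn": "servo_tool", "kwargs": {
  "slide": [
    [-0.0047, -0.045, 0],
    [-0.0047, -0.045, 0],
    [-0.0047, -0.045, 0],
    [-0.0047, -0.045, 0],
    [-0.0047, -0.04, 0],
    [0, -0.02, 0],
    [0, -0.006, 0],
    [0, 0, 0],
    [0, 0, 0],
    [0, 0, 0]
  ],
  "turn": [
    [0, 0, -0.04],
    [0, 0, -0.04],
    [0, 0, -0.04],
    [0, 0, -0.04],
    [0, 0, -0.04],
    [0, 0, 0],
    [0, 0, 0],
    [0, 0, 0],
    [0, 0, 0],
    [0, 0, 0]
  ]
}}

```text
t: 6.9
eef_pos: [0.4728, -0.2451, 0.2076]
eef_rot: [-0.0, 0.704, 0.71, 0.0]
force: [-0.6, 0.4, -0.2]
finger_gap: 0.0277
```

{"fn": "servo_tool", "kwargs": {
  "slide": [
    [0, 0, -0.02],
    [0, 0, -0.025],
    [0, 0, -0.025],
    [0, 0, -0.025],
    [0, 0, -0.025],
    [0, 0, -0.02],
    [0, 0, -0.008],
    [0, 0, -0.0025],
    [0, 0, -0.0015],
    [0, 0, 0]
  ],
  "turn": [
    [0, 0, 0],
    [0, 0, 0],
    [0, 0, 0],
    [0, 0, 0],
    [0, 0, 0],
    [0, 0, 0],
    [0, 0, 0],
    [0, 0, 0],
    [0, 0, 0],
    [0, 0, 0]
  ]
}}

```text
t: 8.15
eef_pos: [0.473, -0.2461, 0.0562]
eef_rot: [0.0, 0.705, 0.709, 0.0]
force: [0.2, -0.2, 0.5]
finger_gap: 0.0276
```

{"fn": "servo_tool", "kwargs": {
  "slide": [
    [0, 0, -0.0008],
    [0, 0, -0.0007],
    [0, 0, 0],
    [0, 0, 0],
    [0, 0, 0],
    [0, 0, 0],
    [0, 0, 0],
    [0, 0, 0],
    [0, 0, 0],
    [0, 0, 0]
  ],
  "turn": [
    [0, 0, 0],
    [0, 0, 0],
    [0, 0, 0],
    [0, 0, 0],
    [0, 0, 0],
    [0, 0, 0],
    [0, 0, 0],
    [0, 0, 0],
    [0, 0, 0],
    [0, 0, 0]
  ]
}}

```text
t: 9.4
eef_pos: [0.4728, -0.2461, 0.0546]
eef_rot: [0.0, 0.705, 0.709, 0.0]
force: [-1.0, 0.6, 6.4]
finger_gap: 0.0274
```

{"fn": "servo_tool", "kwargs": {
  "slide": [
    [0, 0, 0],
    [0, 0, 0],
    [0, 0, 0],
    [0, 0, 0],
    [0, 0, 0],
    [0, 0, 0],
    [0, 0, 0.005],
    [0, 0, 0.015],
    [0, 0, 0.03],
    [0, 0, 0.035]
  ],
  "turn": [
    [0, 0, 0],
    [0, 0, 0],
    [0, 0, 0],
    [0, 0, 0],
    [0, 0, 0],
    [0, 0, 0],
    [0, 0, 0],
    [0, 0, 0],
    [0, 0, 0],
    [0, 0, 0]
  ],
  "grip": -1
}}

```text
t: 10.65
eef_pos: [0.4723, -0.2461, 0.1408]
eef_rot: [-0.0, 0.705, 0.709, -0.0]
force: [1.3, 0.6, -0.6]
finger_gap: 0.0879
```

{"fn": "servo_tool", "kwargs": {
  "slide": [
    [0, 0.01, 0.03],
    [0.0022, 0.04, 0.03],
    [0.0023, 0.05, 0],
    [0.0023, 0.05, 0],
    [0.0023, 0.05, 0],
    [0.0023, 0.05, 0],
    [0.0023, 0.05, 0],
    [0.0023, 0.05, 0],
    [0.0023, 0.05, 0],
    [0.0023, 0.05, 0]
  ],
  "turn": [
    [0, 0, 0.04],
    [0, 0, 0.04],
    [0, 0, 0.04],
    [0, 0, 0.04],
    [0, 0, 0.04],
    [0, 0, 0.04],
    [0, 0, 0.04],
    [0, 0, 0.04],
    [0, 0, 0.04],
    [0, 0, 0.04]
  ]
}}

```text
t: 11.9
eef_pos: [0.4934, 0.2054, 0.2005]
eef_rot: [0.001, 0.55, 0.835, 0.001]
force: [0.1, -0.3, 0.6]
finger_gap: 0.0878
```

{"fn": "servo_tool", "kwargs": {
  "slide": [
    [0, 0.035, 0],
    [0, 0.013, 0],
    [0, 0.004, 0],
    [0, 0, 0],
    [0, 0, 0],
    [0, 0, 0],
    [0, 0, 0],
    [0, 0, 0],
    [0, 0, 0],
    [0, 0, 0]
  ],
  "turn": [
    [0, 0, 0],
    [0, 0, 0],
    [0, 0, 0],
    [0, 0, 0],
    [0, 0, 0],
    [0, 0, 0],
    [0, 0, 0],
    [0, 0, 0],
    [0, 0, 0],
    [0, 0, 0]
  ]
}}

```text
t: 13.15
eef_pos: [0.4932, 0.256, 0.1991]
eef_rot: [0.0, 0.55, 0.835, 0.0]
force: [0.5, 1.3, 0.7]
finger_gap: 0.0878
```

```bash
python3 - <<'E'
from h import *
c=cap('wrist','w4.png'); print(bot.get_state()['eef_pos'],bot.get_state()['t'])
t=cap('top'); cv2.imwrite('pics/t4.png',cv2.resize(t['color'][200:350,380:580,::-1],(800,600)))
E
```

```text
[0.49319372 0.25603168 0.19914345] 13.2
```

View pics/w4.png

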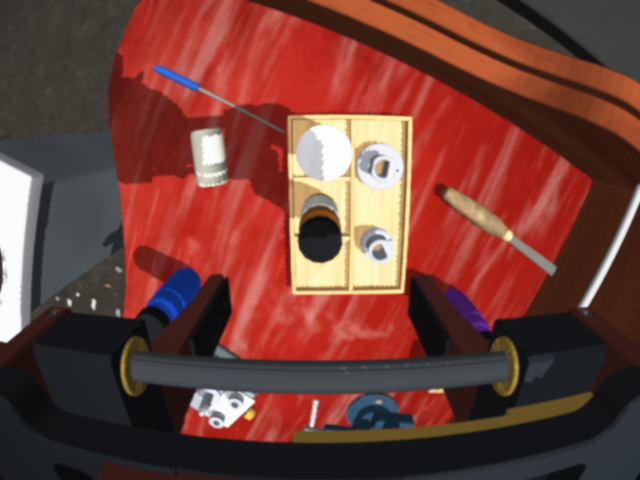

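View pics/t4.png

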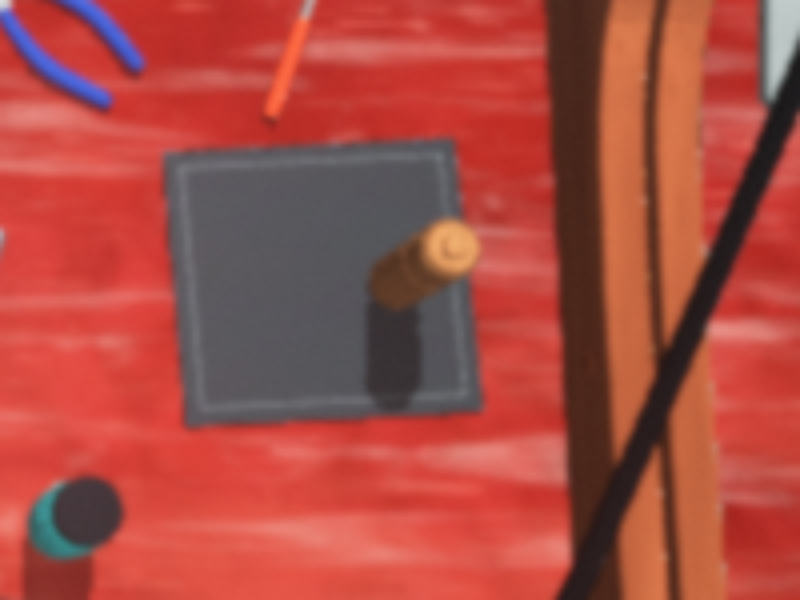

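The needle case stands upright on the mat (base near px (395,290) in the crop). The amber cap at wrist px (320,241) is between the fingers.

{"fn": "servo_tool", "kwargs": {
  "slide": [
    [0, 0, -0.02],
    [0, 0, -0.02],
    [0, 0, -0.022],
    [0, 0, -0.022],
    [0, 0, -0.022],
    [0, 0, -0.02],
    [0, 0, -0.015],
    [0, 0, -0.01],
    [0, 0, -0.004],
    [0, 0, 0]
  ],
  "turn": [
    [0, 0, 0],
    [0, 0, 0],
    [0, 0, 0],
    [0, 0, 0],
    [0, 0, 0],
    [0, 0, 0],
    [0, 0, 0],
    [0, 0, 0],
    [0, 0, 0],
    [0, 0, 0]
  ]
}}

```text
t: 14.5
eef_pos: [0.4933, 0.2561, 0.0443]
eef_rot: [0.0, 0.55, 0.835, 0.0]
force: [0.5, -1.4, -0.4]
finger_gap: 0.0877
```

{"fn": "servo_tool", "kwargs": {
  "slide": [
    [0, 0, 0],
    [0, 0, 0],
    [0, 0, 0],
    [0, 0, 0],
    [0, 0, 0],
    [0, 0, 0],
    [0, 0, 0],
    [0, 0, 0],
    [0, 0, 0],
    [0, 0, 0]
  ],
  "turn": [
    [0, 0, 0],
    [0, 0, 0],
    [0, 0, 0],
    [0, 0, 0],
    [0, 0, 0],
    [0, 0, 0],
    [0, 0, 0],
    [0, 0, 0],
    [0, 0, 0],
    [0, 0, 0]
  ],
  "grip": 1
}}

```text
t: 15.75
eef_pos: [0.4932, 0.256, 0.0442]
eef_rot: [0.0, 0.55, 0.835, 0.0]
force: [0.2, -0.3, -0.6]
finger_gap: 0.0334
```

{"fn": "servo_tool", "kwargs": {
  "slide": [
    [0, 0, 0.02],
    [0, 0, 0.03],
    [0, 0, 0.035],
    [0, 0, 0.035],
    [0, 0, 0.035],
    [-0.002, -0.025, 0],
    [-0.002, -0.045, 0],
    [-0.002, -0.045, 0],
    [-0.002, -0.045, 0],
    [-0.002, -0.045, 0]
  ],
  "turn": [
    [0, 0, 0],
    [0, 0, 0],
    [0, 0, 0],
    [0, 0, 0],
    [0, 0, 0],
    [0, 0, -0.04],
    [0, 0, -0.04],
    [0, 0, -0.04],
    [0, 0, -0.04],
    [0, 0, -0.04]
  ]
}}

```text
t: 17.0
eef_pos: [0.4818, 0.0484, 0.198]
eef_rot: [-0.0, 0.632, 0.775, -0.001]
force: [0.2, 0.1, -0.6]
finger_gap: 0.0334
```

{"fn": "servo_tool", "kwargs": {
  "slide": [
    [-0.002, -0.045, 0],
    [-0.002, -0.045, 0],
    [-0.002, -0.045, 0],
    [-0.002, -0.045, 0],
    [-0.002, -0.045, 0],
    [0, -0.02, 0],
    [0, -0.009, 0],
    [0, 0, 0],
    [0, 0, 0],
    [0, 0, 0]
  ],
  "turn": [
    [0, 0, -0.04],
    [0, 0, -0.04],
    [0, 0, -0.04],
    [0, 0, -0.04],
    [0, 0, -0.04],
    [0, 0, 0],
    [0, 0, 0],
    [0, 0, 0],
    [0, 0, 0],
    [0, 0, 0]
  ]
}}

```text
t: 18.25
eef_pos: [0.4733, -0.202, 0.199]
eef_rot: [-0.0, 0.704, 0.71, 0.0]
force: [-0.4, -0.4, -2.5]
finger_gap: 0.0334
```

{"fn": "servo_tool", "kwargs": {
  "slide": [
    [0, 0, -0.02],
    [0, 0, -0.025],
    [0, 0, -0.025],
    [0, 0, -0.025],
    [0, 0, -0.025],
    [0, 0, -0.02],
    [0, 0, -0.01],
    [0, 0, -0.004],
    [0, 0, -0.002],
    [0, 0, 0]
  ],
  "turn": [
    [0, 0, 0],
    [0, 0, 0],
    [0, 0, 0],
    [0, 0, 0],
    [0, 0, 0],
    [0, 0, 0],
    [0, 0, 0],
    [0, 0, 0],
    [0, 0, 0],
    [0, 0, 0]
  ]
}}

```text
t: 19.5
eef_pos: [0.4735, -0.2031, 0.0436]
eef_rot: [0.0, 0.705, 0.709, 0.0]
force: [0.4, -0.3, -2.0]
finger_gap: 0.0333
```

{"fn": "servo_tool", "kwargs": {
  "slide": [
    [0, 0, -0.0012],
    [0, 0, -0.001],
    [0, 0, 0],
    [0, 0, 0],
    [0, 0, 0],
    [0, 0, 0],
    [0, 0, 0],
    [0, 0, 0],
    [0, 0, 0],
    [0, 0, 0]
  ],
  "turn": [
    [0, 0, 0],
    [0, 0, 0],
    [0, 0, 0],
    [0, 0, 0],
    [0, 0, 0],
    [0, 0, 0],
    [0, 0, 0],
    [0, 0, 0],
    [0, 0, 0],
    [0, 0, 0]
  ]
}}

```text
t: 20.75
eef_pos: [0.4734, -0.203, 0.0411]
eef_rot: [0.0, 0.705, 0.709, 0.0]
force: [0.9, 0.1, 5.3]
finger_gap: 0.0335
```

{"fn": "servo_tool", "kwargs": {
  "slide": [
    [0, 0, 0],
    [0, 0, 0],
    [0, 0, 0],
    [0, 0, 0],
    [0, 0, 0],
    [0, 0, 0],
    [0, 0, 0.005],
    [0, 0, 0.015],
    [0, 0, 0.03],
    [0, 0, 0.035]
  ],
  "turn": [
    [0, 0, 0],
    [0, 0, 0],
    [0, 0, 0],
    [0, 0, 0],
    [0, 0, 0],
    [0, 0, 0],
    [0, 0, 0],
    [0, 0, 0],
    [0, 0, 0],
    [0, 0, 0]
  ],
  "grip": -1
}}

```text
t: 22.0
eef_pos: [0.4729, -0.2031, 0.1275]
eef_rot: [-0.0, 0.705, 0.709, -0.0]
force: [0.2, 0.1, -0.2]
finger_gap: 0.0878
```

{"fn": "servo_tool", "kwargs": {
  "slide": [
    [0, 0, 0.035],
    [0, 0.03, 0.035],
    [0, 0.05, 0],
    [0, 0.05, 0],
    [0, 0.05, 0],
    [0, 0.05, 0],
    [0, 0.05, 0],
    [0, 0.05, 0],
    [0, 0.05, 0],
    [0, 0.05, 0]
  ],
  "turn": [
    [0, 0, 0.04],
    [0, 0, 0.04],
    [0, 0, 0.04],
    [0, 0, 0.04],
    [0, 0, 0.04],
    [0, 0, 0.04],
    [0, 0, 0.04],
    [0, 0, 0.04],
    [0, 0, 0.04],
    [0, 0, 0.04]
  ]
}}

```text
t: 23.25
eef_pos: [0.4733, 0.2284, 0.1973]
eef_rot: [0.0, 0.55, 0.835, 0.001]
force: [1.1, -0.1, 0.1]
finger_gap: 0.0878
```

{"fn": "servo_tool", "kwargs": {
  "slide": [
    [0, 0.045, 0],
    [0, 0.03, 0],
    [0, 0.011, 0],
    [0, 0, 0],
    [0, 0, 0],
    [0, 0, 0],
    [0, 0, 0],
    [0, 0, 0],
    [0, 0, 0],
    [0, 0, 0]
  ],
  "turn": [
    [0, 0, 0],
    [0, 0, 0],
    [0, 0, 0],
    [0, 0, 0],
    [0, 0, 0],
    [0, 0, 0],
    [0, 0, 0],
    [0, 0, 0],
    [0, 0, 0],
    [0, 0, 0]
  ]
}}

```text
t: 24.5
eef_pos: [0.4732, 0.313, 0.1959]
eef_rot: [-0.0, 0.55, 0.835, 0.0]
force: [0.0, -0.4, 0.4]
finger_gap: 0.0879
```

```bash
python3 - <<'E'
from h import *
c=cap('wrist','w5.png'); print(bot.get_state()['eef_pos'],bot.get_state()['t'])
E
```

```text
[0.47319583 0.31302372 0.19592366] 24.55
```

View pics/w5.png

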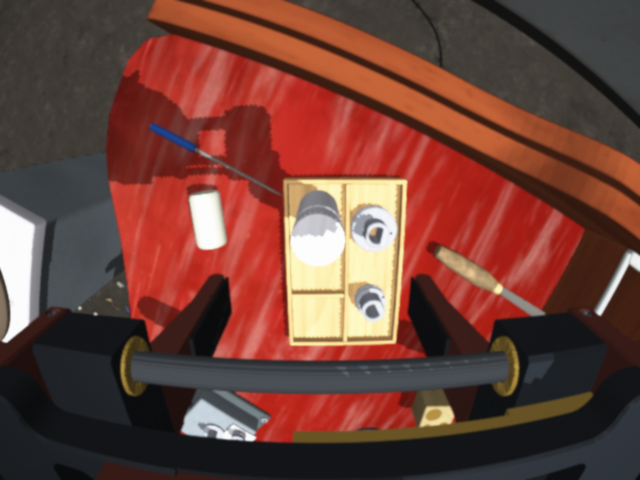

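The tin's cap is centred between the fingers at (318,239). Descending.

{"fn": "servo_tool", "kwargs": {
  "slide": [
    [0, 0, -0.015],
    [0, 0, -0.02],
    [0, 0, -0.02],
    [0, 0, -0.02],
    [0, 0, -0.02],
    [0, 0, -0.02],
    [0, 0, -0.014],
    [0, 0, -0.008],
    [0, 0, -0.002],
    [0, 0, 0]
  ],
  "turn": [
    [0, 0, 0],
    [0, 0, 0],
    [0, 0, 0],
    [0, 0, 0],
    [0, 0, 0],
    [0, 0, 0],
    [0, 0, 0],
    [0, 0, 0],
    [0, 0, 0],
    [0, 0, 0]
  ]
}}

```text
t: 25.8
eef_pos: [0.4735, 0.3131, 0.0573]
eef_rot: [0.0, 0.55, 0.835, 0.0]
force: [0.6, 0.1, 0.0]
finger_gap: 0.0879
```

{"fn": "servo_tool", "kwargs": {
  "slide": [
    [0, 0, 0],
    [0, 0, 0],
    [0, 0, 0],
    [0, 0, 0],
    [0, 0, 0],
    [0, 0, 0],
    [0, 0, 0],
    [0, 0, 0],
    [0, 0, 0],
    [0, 0, 0]
  ],
  "turn": [
    [0, 0, 0],
    [0, 0, 0],
    [0, 0, 0],
    [0, 0, 0],
    [0, 0, 0],
    [0, 0, 0],
    [0, 0, 0],
    [0, 0, 0],
    [0, 0, 0],
    [0, 0, 0]
  ],
  "grip": 1
}}

```text
t: 27.05
eef_pos: [0.4731, 0.3129, 0.0569]
eef_rot: [-0.0, 0.55, 0.835, -0.0]
force: [-1.3, -0.3, 0.2]
finger_gap: 0.0378
```

{"fn": "servo_tool", "kwargs": {
  "slide": [
    [0, 0, 0.02],
    [0, 0, 0.03],
    [0, 0, 0.035],
    [0, 0, 0.035],
    [0, 0, 0.03],
    [0, -0.025, 0],
    [0, -0.045, 0],
    [0, -0.045, 0],
    [0, -0.045, 0],
    [0, -0.045, 0]
  ],
  "turn": [
    [0, 0, 0],
    [0, 0, 0],
    [0, 0, 0],
    [0, 0, 0],
    [0, 0, 0],
    [0, 0, -0.04],
    [0, 0, -0.04],
    [0, 0, -0.04],
    [0, 0, -0.04],
    [0, 0, -0.04]
  ]
}}

```text
t: 28.3
eef_pos: [0.4719, 0.1047, 0.2055]
eef_rot: [-0.0, 0.632, 0.775, -0.001]
force: [-0.3, 0.9, -2.0]
finger_gap: 0.0378
```

{"fn": "servo_tool", "kwargs": {
  "slide": [
    [0, -0.045, 0],
    [0, -0.045, 0],
    [0, -0.045, 0],
    [0, -0.045, 0],
    [0, -0.045, 0],
    [0, -0.028, 0],
    [0, -0.012, 0],
    [0, 0, 0],
    [0, 0, 0],
    [0, 0, 0]
  ],
  "turn": [
    [0, 0, -0.04],
    [0, 0, -0.04],
    [0, 0, -0.04],
    [0, 0, -0.04],
    [0, 0, -0.04],
    [0, 0, 0],
    [0, 0, 0],
    [0, 0, 0],
    [0, 0, 0],
    [0, 0, 0]
  ]
}}

```text
t: 29.55
eef_pos: [0.4733, -0.1558, 0.2068]
eef_rot: [-0.0, 0.704, 0.71, 0.0]
force: [-0.5, 0.1, -1.5]
finger_gap: 0.0379
```

{"fn": "servo_tool", "kwargs": {
  "slide": [
    [0, 0, -0.02],
    [0, 0, -0.025],
    [0, 0, -0.025],
    [0, 0, -0.025],
    [0, 0, -0.025],
    [0, 0, -0.018],
    [0, 0, -0.008],
    [0, 0, -0.003],
    [0, 0, -0.0015],
    [0, 0, 0]
  ],
  "turn": [
    [0, 0, 0],
    [0, 0, 0],
    [0, 0, 0],
    [0, 0, 0],
    [0, 0, 0],
    [0, 0, 0],
    [0, 0, 0],
    [0, 0, 0],
    [0, 0, 0],
    [0, 0, 0]
  ]
}}

```text
t: 30.8
eef_pos: [0.4735, -0.157, 0.0569]
eef_rot: [0.0, 0.705, 0.709, 0.0]
force: [-0.4, 1.1, -0.9]
finger_gap: 0.0373
```

{"fn": "servo_tool", "kwargs": {
  "slide": [
    [0, 0, -0.0012],
    [0, 0, -0.001],
    [0, 0, -0.0006],
    [0, 0, 0],
    [0, 0, 0],
    [0, 0, 0],
    [0, 0, 0],
    [0, 0, 0],
    [0, 0, 0],
    [0, 0, 0]
  ],
  "turn": [
    [0, 0, 0],
    [0, 0, 0],
    [0, 0, 0],
    [0, 0, 0],
    [0, 0, 0],
    [0, 0, 0],
    [0, 0, 0],
    [0, 0, 0],
    [0, 0, 0],
    [0, 0, 0]
  ]
}}

```text
t: 32.05
eef_pos: [0.4733, -0.157, 0.0539]
eef_rot: [0.0, 0.705, 0.709, 0.0]
force: [-1.8, 0.4, 5.3]
finger_gap: 0.0377
```

{"fn": "servo_tool", "kwargs": {
  "slide": [
    [0, 0, 0],
    [0, 0, 0],
    [0, 0, 0],
    [0, 0, 0],
    [0, 0, 0],
    [0, 0, 0],
    [0, 0, 0.005],
    [0, 0, 0.015],
    [0, 0, 0.03],
    [0, 0, 0.035]
  ],
  "turn": [
    [0, 0, 0],
    [0, 0, 0],
    [0, 0, 0],
    [0, 0, 0],
    [0, 0, 0],
    [0, 0, 0],
    [0, 0, 0],
    [0, 0, 0],
    [0, 0, 0],
    [0, 0, 0]
  ],
  "grip": -1
}}

```text
t: 33.3
eef_pos: [0.4729, -0.1572, 0.1402]
eef_rot: [-0.0, 0.705, 0.709, -0.0]
force: [0.5, -0.8, -0.5]
finger_gap: 0.0878
```

{"fn": "servo_tool", "kwargs": {
  "slide": [
    [0, 0, 0.03],
    [0.005, 0.03, 0.03],
    [0.006, 0.05, 0],
    [0.006, 0.05, 0],
    [0.006, 0.05, 0],
    [0.006, 0.05, 0],
    [0.006, 0.05, 0],
    [0.006, 0.05, 0],
    [0.006, 0.05, 0],
    [0.006, 0.05, 0]
  ],
  "turn": [
    [0, 0, 0.03],
    [0, 0, 0.03],
    [0, 0, 0.03],
    [0, 0, 0.03],
    [0, 0, 0.03],
    [0, 0, 0.03],
    [0, 0, 0.03],
    [0, 0, 0.03],
    [0, 0, 0.03],
    [0, 0, 0.03]
  ]
}}

```text
t: 34.55
eef_pos: [0.5264, 0.2744, 0.2001]
eef_rot: [0.0, 0.591, 0.807, 0.001]
force: [0.7, 0.7, 0.6]
finger_gap: 0.0875
```

{"fn": "servo_tool", "kwargs": {
  "slide": [
    [0, 0.03, 0],
    [0, 0.012, 0],
    [0, 0, 0],
    [0, 0, 0],
    [0, 0, 0],
    [0, 0, 0],
    [0, 0, 0],
    [0, 0, 0],
    [0, 0, 0],
    [0, 0, 0]
  ],
  "turn": [
    [0, 0, 0],
    [0, 0, 0],
    [0, 0, 0],
    [0, 0, 0],
    [0, 0, 0],
    [0, 0, 0],
    [0, 0, 0],
    [0, 0, 0],
    [0, 0, 0],
    [0, 0, 0]
  ]
}}

```text
t: 35.8
eef_pos: [0.5262, 0.3151, 0.1986]
eef_rot: [-0.0, 0.591, 0.807, -0.0]
force: [0.4, -0.1, -1.3]
finger_gap: 0.0881
```

```bash
python3 - <<'E'
from h import *
c=cap('wrist','w6.png'); s=bot.get_state();print(s['eef_pos'],s['t'])
im=c['color'][:,:,::-1]
cv2.imwrite('pics/w7.png',cv2.resize(im[210:270,285:355],(700,600),interpolation=cv2.INTER_CUBIC))
import pickle;pickle.dump(c,open('w6.pkl','wb'))
E
```

```text
[0.52616953 0.31504098 0.19863898] 35.85
```

View pics/w6.png

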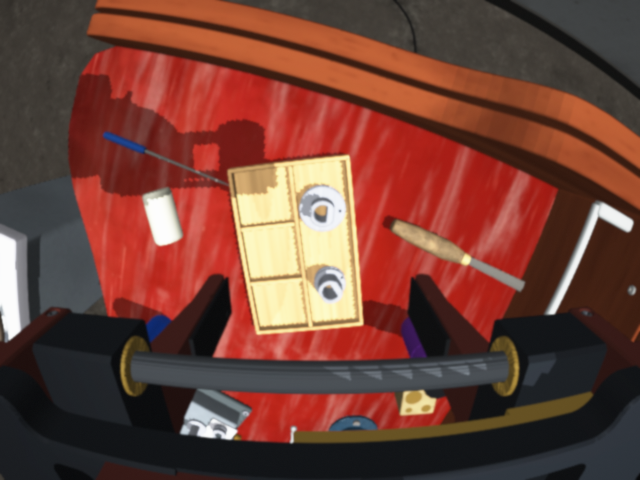

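View pics/w7.png

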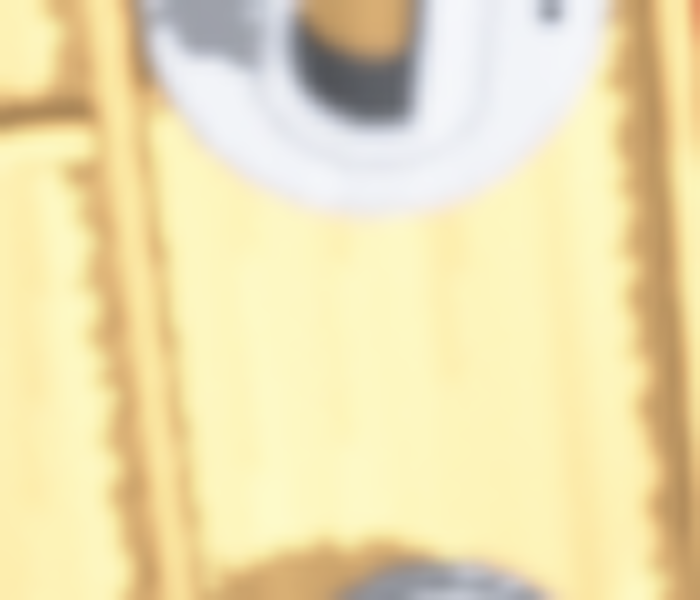

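```bash
python3 - <<'E'
from h import *
import pickle;c=pickle.load(open('w6.pkl','rb'))
im=c['color'][:,:,::-1]
cv2.imwrite('pics/w8.png',cv2.resize(im[180:240,287:357],(700,600),interpolation=cv2.INTER_CUBIC))
E
```

```text
(no output)
```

View pics/w8.png

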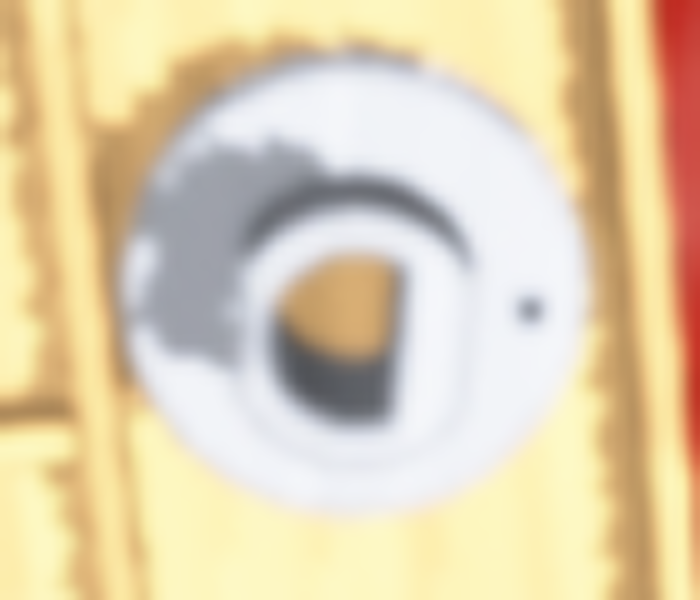

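```bash
python3 - <<'E'
from h import *
import pickle;c=pickle.load(open('w6.pkl','rb'))
f=lambda x,y,z: ray(c,287+x/10-.45,180+y/10-.45,z,True)[:2]
d=f(357,287,.018);h=f(356,340,.038);dot=f(530,310,.018)
print('disc',d,'hub',h,'dot',dot,np.linalg.norm(dot-d))
a=dot-(d+h)/2;print('dot yaw',np.degrees(np.arctan2(a[1],a[0])))
e=f(405,265,.038)-f(390,415,.038);print('flat yaw',np.degrees(np.arctan2(e[1],e[0]))-90)
l,r=f(240,335,.038),f(472,335,.038);print('hub width',np.linalg.norm(l-r),(l+r)/2)
E
```

```text
disc [0.52793961 0.32032082] hub [0.52786902 0.31973362] dot [0.54420988 0.3231686 ] 0.01651761011933653
dot yaw 10.904826472168368
flat yaw 12.282271929869225
hub width 0.02068709823283802 [0.52773021 0.32017697]
```

{"fn": "servo_tool", "kwargs": {
  "slide": [
    [0.0013, 0.004, -0.015],
    [0, 0, -0.02],
    [0, 0, -0.025],
    [0, 0, -0.025],
    [0, 0, -0.025],
    [0, 0, -0.02],
    [0, 0, -0.01],
    [0, 0, -0.003],
    [0, 0, 0],
    [0, 0, 0]
  ],
  "turn": [
    [0, 0, -0.05],
    [0, 0, -0.048],
    [0, 0, 0],
    [0, 0, 0],
    [0, 0, 0],
    [0, 0, 0],
    [0, 0, 0],
    [0, 0, 0],
    [0, 0, 0],
    [0, 0, 0]
  ]
}}

```text
t: 37.1
eef_pos: [0.528, 0.3193, 0.0565]
eef_rot: [0.0, 0.63, 0.777, 0.001]
force: [-0.2, -0.6, -0.1]
finger_gap: 0.0874
```

```bash
python3 - <<'E'
from h import *
c=cap('wrist','w9.png'); s=bot.get_state();print(s['eef_pos'],s['t'])
E
```

```text
[0.52790928 0.31925629 0.05640255] 37.15
```

View pics/w9.png

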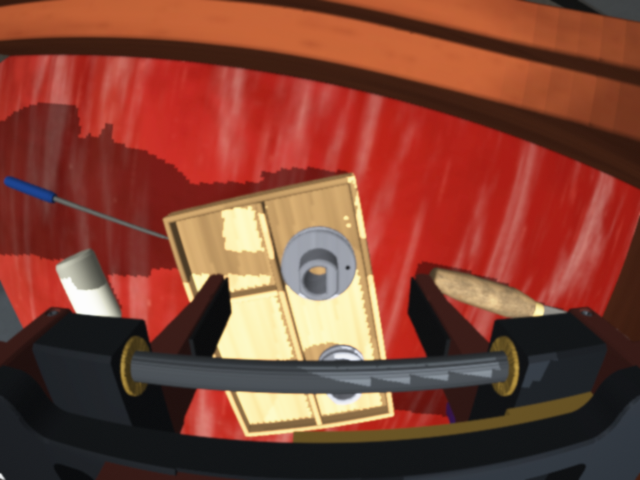

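```bash
python3 - <<'E'
from h import *
c=cap('wrist'); t,M=tool()
im=c['color'][:,:,::-1]
cv2.imwrite('pics/w10.png',cv2.resize(im[220:310,270:375],(700,600),interpolation=cv2.INTER_CUBIC))
E
```

```text
(no output)
```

View pics/w10.png

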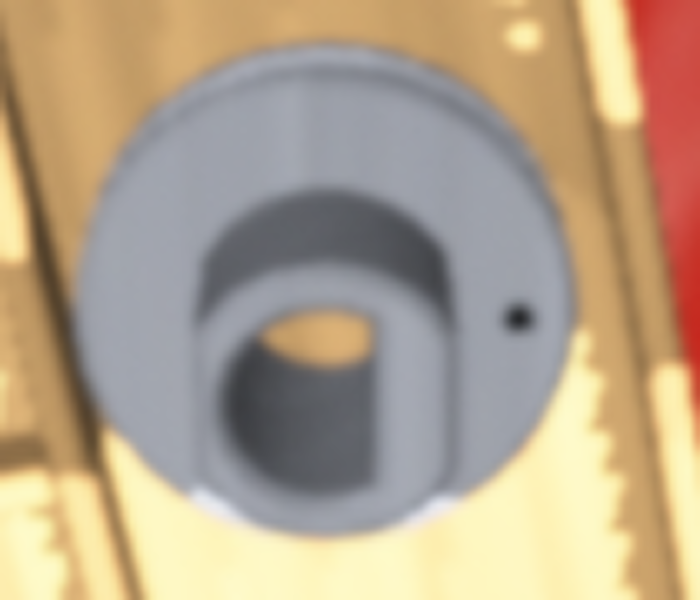

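```bash
python3 - <<'E'
from h import *
c=cap('wrist'); t,M=tool()
h=ray(c,318.3,279.6,.038,True); d=ray(c,270+326/6.667-.4,220+306/6.667-.4,.018,True)
for p in (h,d): print(p.round(4),(M.T@(p-t)).round(4))
E
```

```text
[0.5275 0.3203 0.038 ] [0.0011 0.     0.0182]
[0.5275 0.3206 0.018 ] [0.0014 0.0001 0.0382]
```

{"fn": "servo_tool", "kwargs": {
  "slide": [
    [-0.0003, 0.0011, -0.005],
    [0, 0, -0.009],
    [0, 0, -0.009],
    [0, 0, -0.007],
    [0, 0, -0.0035],
    [0, 0, -0.002],
    [0, 0, 0],
    [0, 0, 0],
    [0, 0, 0],
    [0, 0, 0]
  ],
  "turn": [
    [0, 0, 0],
    [0, 0, 0],
    [0, 0, 0],
    [0, 0, 0],
    [0, 0, 0],
    [0, 0, 0],
    [0, 0, 0],
    [0, 0, 0],
    [0, 0, 0],
    [0, 0, 0]
  ]
}}

```text
t: 38.5
eef_pos: [0.5272, 0.3202, 0.0203]
eef_rot: [0.0, 0.63, 0.777, 0.0]
force: [0.9, -0.6, 0.2]
finger_gap: 0.0876
```

{"fn": "servo_tool", "kwargs": {
  "slide": [
    [0, 0, 0],
    [0, 0, 0],
    [0, 0, 0],
    [0, 0, 0],
    [0, 0, 0],
    [0, 0, 0],
    [0, 0, 0],
    [0, 0, 0],
    [0, 0, 0],
    [0, 0, 0]
  ],
  "turn": [
    [0, 0, 0],
    [0, 0, 0],
    [0, 0, 0],
    [0, 0, 0],
    [0, 0, 0],
    [0, 0, 0],
    [0, 0, 0],
    [0, 0, 0],
    [0, 0, 0],
    [0, 0, 0]
  ],
  "grip": 1
}}

```text
t: 39.75
eef_pos: [0.5272, 0.3201, 0.0202]
eef_rot: [0.0, 0.63, 0.777, 0.0]
force: [0.6, 0.1, 0.8]
finger_gap: 0.021
```

{"fn": "servo_tool", "kwargs": {
  "slide": [
    [0, 0, 0.02],
    [0, 0, 0.03],
    [0, 0, 0.035],
    [0, 0, 0.035],
    [0, 0, 0.035],
    [-0.009, -0.02, 0.025],
    [-0.01, -0.04, 0],
    [-0.01, -0.045, 0],
    [-0.01, -0.045, 0],
    [-0.01, -0.045, 0]
  ],
  "turn": [
    [0, 0, 0],
    [0, 0, 0],
    [0, 0, 0],
    [0, 0, 0],
    [0, 0, 0],
    [0, 0, -0.047],
    [0, 0, -0.05],
    [0, 0, -0.05],
    [0, 0, -0.05],
    [0, 0, -0.05]
  ]
}}

```text
t: 41.0
eef_pos: [0.4777, 0.1235, 0.2014]
eef_rot: [-0.0, 0.721, 0.692, 0.001]
force: [0.9, -0.0, -1.6]
finger_gap: 0.021
```

{"fn": "servo_tool", "kwargs": {
  "slide": [
    [-0.01, -0.045, 0],
    [-0.01, -0.045, 0],
    [-0.01, -0.045, 0],
    [-0.01, -0.035, 0],
    [-0.005, -0.02, 0],
    [0, -0.004, 0],
    [0, 0, 0],
    [0, 0, 0],
    [0, 0, 0],
    [0, 0, 0]
  ],
  "turn": [
    [0, 0, -0.05],
    [0, 0, -0.05],
    [0, 0, -0.05],
    [0, 0, -0.05],
    [0, 0, -0.04],
    [0, 0, 0],
    [0, 0, 0],
    [0, 0, 0],
    [0, 0, 0],
    [0, 0, 0]
  ]
}}

```text
t: 42.25
eef_pos: [0.4333, -0.0685, 0.2001]
eef_rot: [-0.0, 0.798, 0.602, -0.0]
force: [-0.2, 0.6, -1.5]
finger_gap: 0.0205
```

```bash
python3 - <<'E'
from h import *
import pickle
c=cap('wrist','w11.png'); s=bot.get_state();print(s['eef_pos'],s['t'],s['finger_gap'])
pickle.dump((c,s),open('w11.pkl','wb'))
print(np.array(c['origin']))
E
```

```text
[ 0.43323958 -0.06861165  0.20006949] 42.3 0.020584440687812573
[0.45496068 0.00689505 0.36258346]
```

View pics/w11.png

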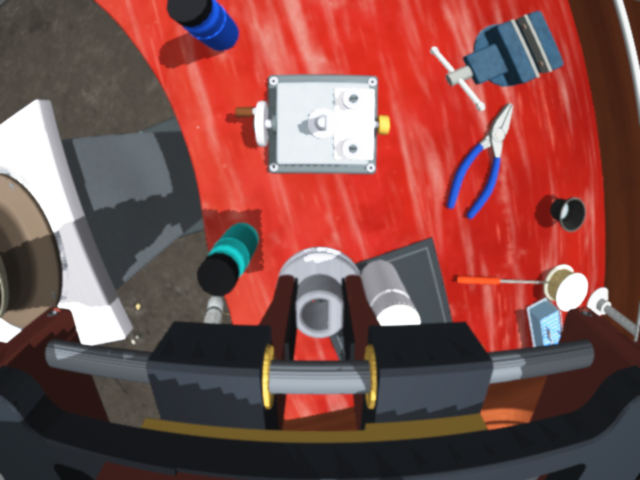

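```bash
python3 - <<'E'
from h import *
import pickle
c,s=pickle.load(open('w11.pkl','rb'))
im=c['color'][:,:,::-1]
cv2.imwrite('pics/w12.png',cv2.resize(im[70:178,254:398],(800,600),interpolation=cv2.INTER_CUBIC))
cv2.imwrite('pics/w13.png',cv2.resize(im[240:345,270:370],(571,600),interpolation=cv2.INTER_CUBIC))
E
```

```text
(no output)
```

View pics/w12.png

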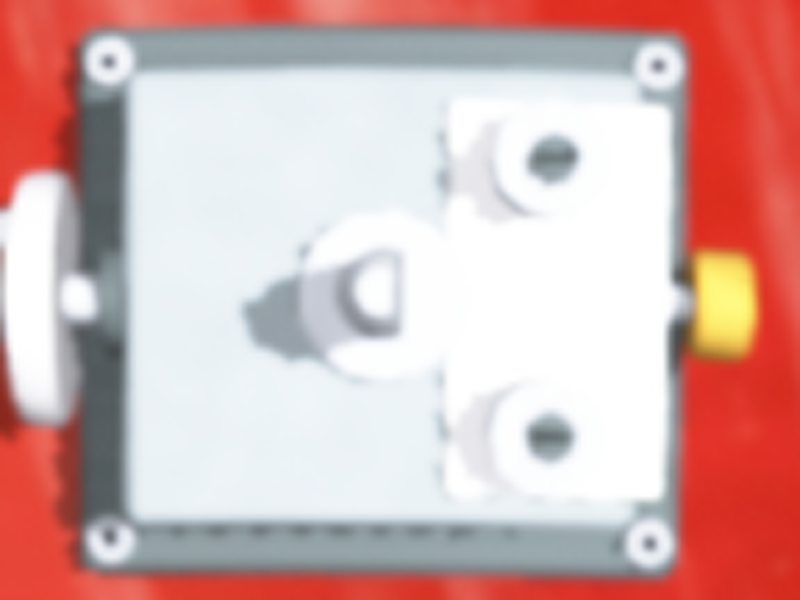

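View pics/w13.png

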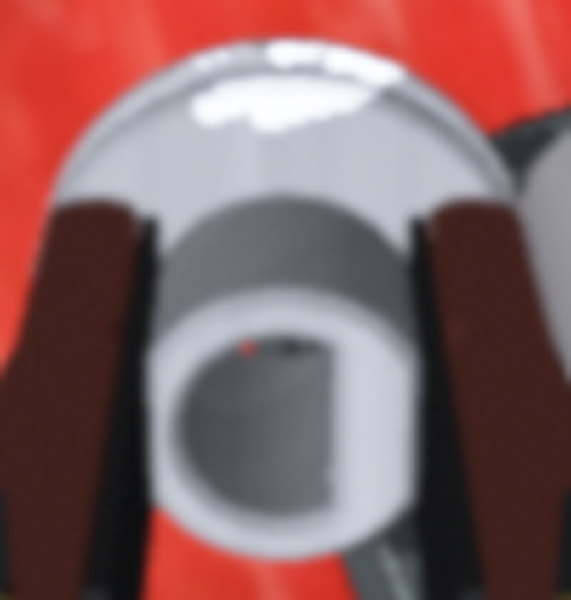

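```bash
python3 - <<'E'
from h import *
import pickle
c,s=pickle.load(open('w11.pkl','rb')); t,M=tool(s)
k=800/144
f=lambda x,y,z: ray(c,254+x/k-.41,70+y/k-.41,z,True)
a,b=f(553,158,.052),f(550,437,.052); d=a-b
print('guides',a,b,np.linalg.norm(d),'yaw',np.degrees(np.arctan2(-d[0],d[1])))
y=np.radians(-16.); 
u=np.array([np.cos(y),np.sin(y)]); print('axis from guides',(a+b)[:2]/2-.025*u)
print('axis direct',f(382,293,.062))
S=np.array([f(*p,.010)[:2] for p in [(108,62),(658,66),(648,543),(109,538)]]);print('screws',S.mean(0));e=S[1]-S[0]+S[2]-S[3];g=S[0]-S[3]+S[1]-S[2];print(np.degrees(np.arctan2(e[1],e[0])),np.degrees(np.arctan2(-g[0],g[1])))
# held roller: hub top z = TCP + (32-14.2)mm
k2=5.714
h=ray(c,270+282/k2-.41,240+423/k2-.41,t[2]+.0178,True)
print('hub in tool',M.T@(h-t),'jaw yaw',np.degrees(np.arctan2(M[1,1],M[0,1])))
E
```

```text
guides [0.48897836 0.02496216 0.052     ] [ 0.47731203 -0.01555427  0.052     ] 0.042162592106265426 yaw -16.06327090616651
axis from guides [0.45911365 0.01159488]
axis direct [0.45886724 0.01182812 0.062     ]
screws [0.45915365 0.01186743]
-16.27792847668756 -16.383512129829295
hub in tool [ 3.75270794e-04  5.25337554e-05 -1.78000826e-02] jaw yaw -15.946700875158152
```

{"fn": "servo_tool", "kwargs": {
  "slide": [
    [0.005, 0.015, 0],
    [0.007, 0.022, 0],
    [0.007, 0.022, 0],
    [0.004, 0.014, -0.01],
    [0.0024, 0.007, -0.02],
    [0, 0, -0.025],
    [0, 0, -0.025],
    [0, 0, -0.015],
    [0, 0, -0.005],
    [0, 0, 0]
  ],
  "turn": [
    [0, 0, -0.004],
    [0, 0, 0],
    [0, 0, 0],
    [0, 0, 0],
    [0, 0, 0],
    [0, 0, 0],
    [0, 0, 0],
    [0, 0, 0],
    [0, 0, 0],
    [0, 0, 0]
  ]
}}

```text
t: 43.55
eef_pos: [0.4588, 0.011, 0.1002]
eef_rot: [0.0, 0.8, 0.6, -0.0]
force: [-0.0, -0.3, -1.9]
finger_gap: 0.0209
```

```bash
python3 - <<'E'
from h import *
c=cap('wrist','w14.png');d=cap('side'); s=bot.get_state();print(s['eef_pos'],s['t'],s['finger_gap'])
im=c['color'][:,:,::-1]; cv2.imwrite('pics/w15.png',cv2.resize(im[240:345,270:370],(571,600),interpolation=cv2.INTER_CUBIC))
cv2.imwrite('pics/s15.png',cv2.resize(d['color'][200:305,235:375,::-1],(800,600),interpolation=cv2.INTER_CUBIC))
E
```

```text
[0.4591243  0.01112012 0.10075766] 43.65 0.020861788111536064
```

View pics/w15.png

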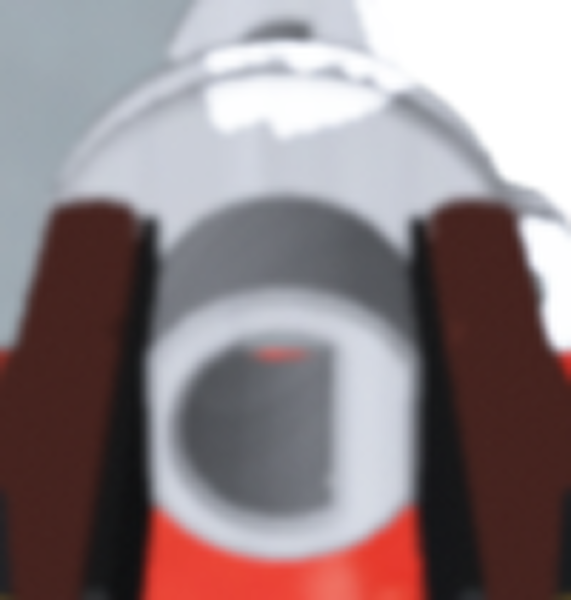

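View pics/s15.png

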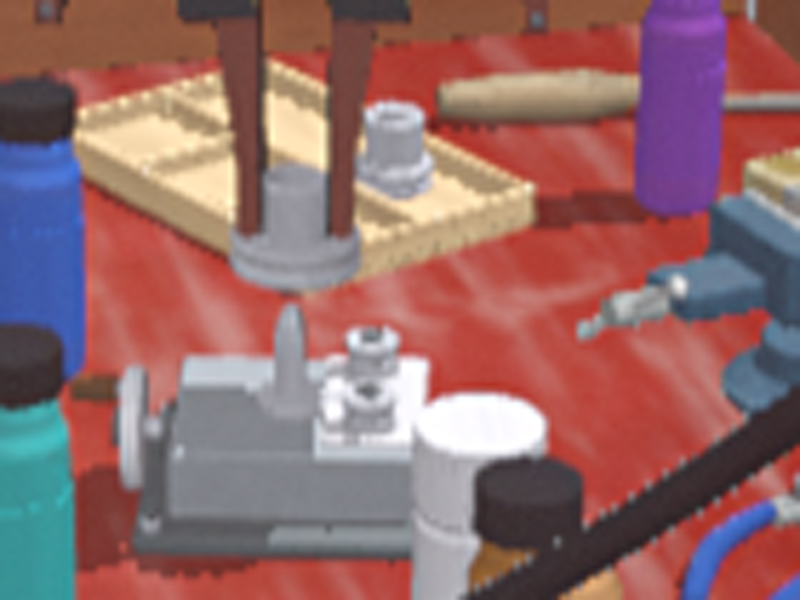

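{"fn": "servo_tool", "kwargs": {
  "slide": [
    [0, 0.0004, -0.006],
    [0, 0, -0.006],
    [0, 0, -0.004],
    [0, 0, -0.003],
    [0, 0, -0.002],
    [0, 0, -0.0015],
    [0, 0, 0],
    [0, 0, 0],
    [0, 0, 0],
    [0, 0, 0]
  ],
  "turn": [
    [0, 0, 0],
    [0, 0, 0],
    [0, 0, 0],
    [0, 0, 0],
    [0, 0, 0],
    [0, 0, 0],
    [0, 0, 0],
    [0, 0, 0],
    [0, 0, 0],
    [0, 0, 0]
  ]
}}

```text
t: 44.9
eef_pos: [0.4587, 0.0115, 0.0777]
eef_rot: [0.0, 0.8, 0.6, 0.0]
force: [-0.3, 0.0, -1.2]
finger_gap: 0.0204
```

{"fn": "servo_tool", "kwargs": {
  "slide": [
    [0, 0, -0.001],
    [0, 0, -0.001],
    [0, 0, -0.001],
    [0, 0, -0.001],
    [0, 0, -0.001],
    [0, 0, -0.001],
    [0, 0, 0],
    [0, 0, 0],
    [0, 0, 0],
    [0, 0, 0]
  ],
  "turn": [
    [0, 0, 0],
    [0, 0, 0],
    [0, 0, 0],
    [0, 0, 0],
    [0, 0, 0],
    [0, 0, 0],
    [0, 0, 0],
    [0, 0, 0],
    [0, 0, 0],
    [0, 0, 0]
  ]
}}

```text
t: 46.15
eef_pos: [0.4586, 0.0115, 0.0717]
eef_rot: [0.0, 0.8, 0.6, 0.0]
force: [-0.2, 0.4, -1.2]
finger_gap: 0.0205
```

```bash
python3 - <<'E'
from h import *
c=cap('wrist');s=bot.get_state();print(s['eef_pos'],s['t'],s['force'],s['wrist_torque'])
im=c['color'][:,:,::-1]; cv2.imwrite('pics/w16.png',cv2.resize(im[240:345,270:370],(571,600),interpolation=cv2.INTER_CUBIC))
E
```

```text
[0.45862287 0.01150324 0.07166124] 46.2 [ 0.35444502  0.66866136 -0.95892641] [-0.06073772  0.10134679 -0.01109321]
```

View pics/w16.png

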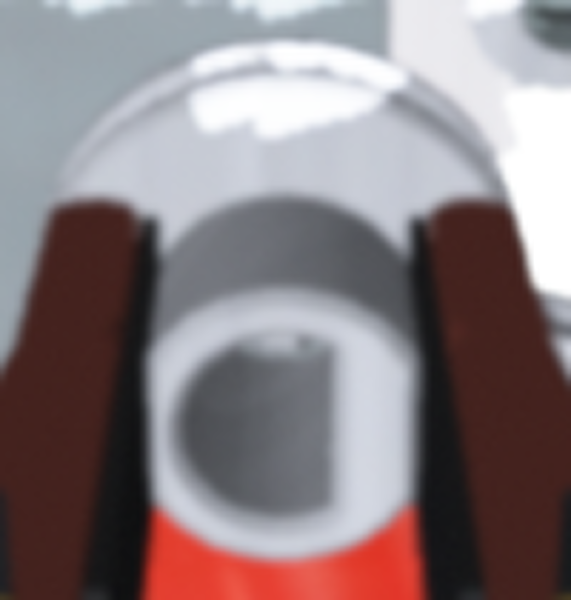

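{"fn": "servo_tool", "kwargs": {
  "slide": [
    [0, 0, -0.001],
    [0, 0, -0.001],
    [0, 0, -0.001],
    [0, 0, -0.001],
    [0, 0, -0.001],
    [0, 0, -0.001],
    [0, 0, -0.001],
    [0, 0, -0.001],
    [0, 0, 0],
    [0, 0, 0]
  ],
  "turn": [
    [0, 0, 0],
    [0, 0, 0],
    [0, 0, 0],
    [0, 0, 0],
    [0, 0, 0],
    [0, 0, 0],
    [0, 0, 0],
    [0, 0, 0],
    [0, 0, 0],
    [0, 0, 0]
  ]
}}

```text
t: 47.45
eef_pos: [0.4586, 0.0115, 0.0637]
eef_rot: [0.0, 0.8, 0.6, -0.0]
force: [0.0, 0.2, -1.7]
finger_gap: 0.0206
```

{"fn": "servo_tool", "kwargs": {
  "slide": [
    [0, 0, -0.0015],
    [0, 0, -0.0015],
    [0, 0, -0.0015],
    [0, 0, -0.0015],
    [0, 0, -0.0015],
    [0, 0, -0.001],
    [0, 0, -0.001],
    [0, 0, -0.001],
    [0, 0, 0],
    [0, 0, 0]
  ],
  "turn": [
    [0, 0, 0],
    [0, 0, 0],
    [0, 0, 0],
    [0, 0, 0],
    [0, 0, 0],
    [0, 0, 0],
    [0, 0, 0],
    [0, 0, 0],
    [0, 0, 0],
    [0, 0, 0]
  ]
}}

```text
t: 48.7
eef_pos: [0.4586, 0.0115, 0.0532]
eef_rot: [0.0, 0.8, 0.6, 0.0]
force: [0.1, -0.2, -1.3]
finger_gap: 0.0204
```

No contact so far. About 1 mm remains to the collar.

{"fn": "servo_tool", "kwargs": {
  "slide": [
    [0, 0, -0.0005],
    [0, 0, -0.0005],
    [0, 0, -0.0003],
    [0, 0, 0],
    [0, 0, 0],
    [0, 0, 0],
    [0, 0, 0],
    [0, 0, 0],
    [0, 0, 0],
    [0, 0, 0]
  ],
  "turn": [
    [0, 0, 0],
    [0, 0, 0],
    [0, 0, 0],
    [0, 0, 0],
    [0, 0, 0],
    [0, 0, 0],
    [0, 0, 0],
    [0, 0, 0],
    [0, 0, 0],
    [0, 0, 0]
  ]
}}

```text
t: 49.95
eef_pos: [0.4586, 0.0115, 0.052]
eef_rot: [-0.0, 0.8, 0.6, 0.0]
force: [-1.7, 0.5, 6.5]
finger_gap: 0.0206
```

{"fn": "servo_tool", "kwargs": {
  "slide": [
    [0, 0, 0],
    [0, 0, 0],
    [0, 0, 0],
    [0, 0, 0],
    [0, 0, 0],
    [0, 0, 0.005],
    [0, 0, 0.015],
    [0, 0, 0.03],
    [0, 0, 0.04],
    [0, 0, 0.04]
  ],
  "turn": [
    [0, 0, 0],
    [0, 0, 0],
    [0, 0, 0],
    [0, 0, 0],
    [0, 0, 0],
    [0, 0, 0],
    [0, 0, 0],
    [0, 0, 0],
    [0, 0, 0],
    [0, 0, 0]
  ],
  "grip": 0
}}

```text
t: 51.2
eef_pos: [0.4584, 0.0112, 0.184]
eef_rot: [0.0, 0.8, 0.6, 0.0]
force: [0.4, 0.3, -0.1]
finger_gap: 0.0441
```

{"fn": "servo_tool", "kwargs": {
  "slide": [
    [0, -0.03, 0.02],
    [0, -0.045, 0],
    [0, -0.045, 0],
    [0, -0.045, 0],
    [0.01, -0.045, 0],
    [0.004, -0.02, 0],
    [0, 0, 0],
    [0, 0, 0],
    [0, 0, 0],
    [0, 0, 0]
  ],
  "turn": [
    [0, 0, 0.05],
    [0, 0, 0.05],
    [0, 0, 0.05],
    [0, 0, 0.05],
    [0, 0, 0.05],
    [0, 0, 0.03],
    [0, 0, 0],
    [0, 0, 0],
    [0, 0, 0],
    [0, 0, 0]
  ],
  "grip": -1
}}

```text
t: 52.45
eef_pos: [0.4727, -0.2175, 0.202]
eef_rot: [-0.0, 0.708, 0.706, 0.0]
force: [-0.2, 0.1, 0.2]
finger_gap: 0.0874
```

```bash
python3 - <<'E'
from h import *
c=cap('wrist','w17.png');d=cap('side'); s=bot.get_state();print(s['eef_pos'],s['t'])
cv2.imwrite('pics/s17.png',cv2.resize(d['color'][220:370,215:415,::-1],(800,600),interpolation=cv2.INTER_CUBIC))
im=c['color'][:,:,::-1]
f=lambda u,v,z: ray(c,u,v,z,True).round(4)
import pickle;pickle.dump(c,open('w17.pkl','wb'))
E
```

```text
[ 0.4726724  -0.21791965  0.20193755] 52.55
```

View pics/w17.png

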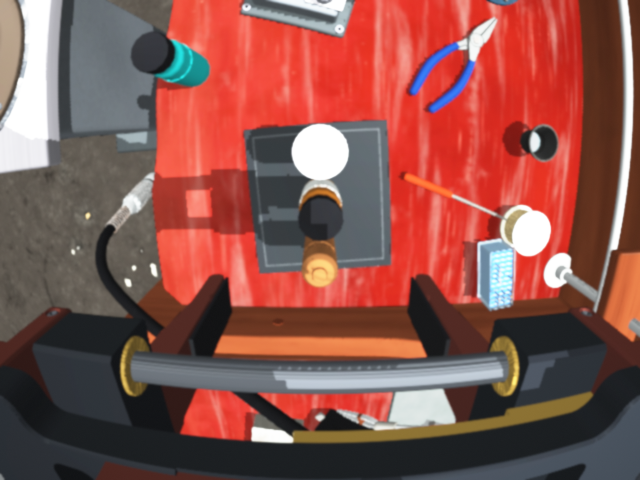

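View pics/s17.png

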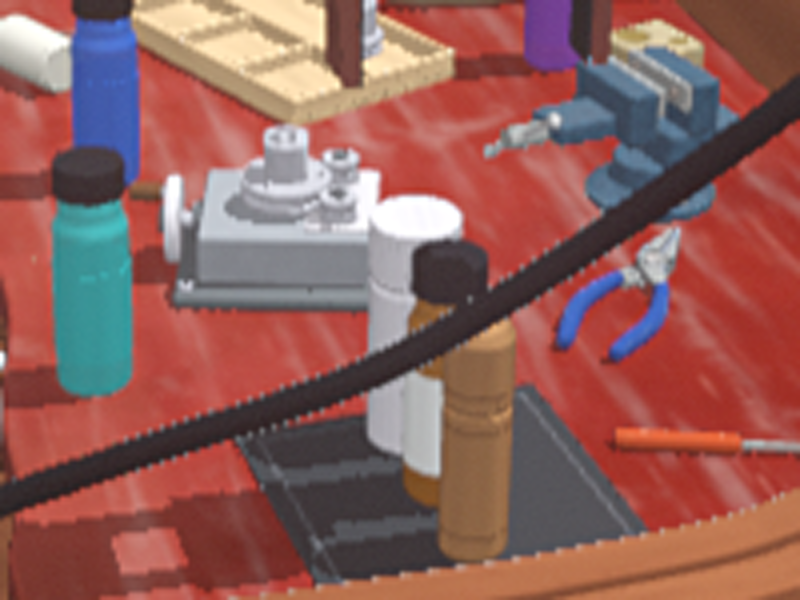

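The roller sits flush on the bender, with its hub top level with the shaft top. The three containers stand upright on the mat, so I return them now, needle case first.

{"fn": "servo_tool", "kwargs": {
  "slide": [
    [0, -0.018, 0],
    [0, -0.01, -0.01],
    [0, 0, -0.025],
    [0, 0, -0.025],
    [0, 0, -0.025],
    [0, 0, -0.025],
    [0, 0, -0.02],
    [0, 0, -0.011],
    [0, 0, -0.005],
    [0, 0, 0]
  ],
  "turn": [
    [0, 0, 0.0],
    [0, 0, 0],
    [0, 0, 0],
    [0, 0, 0],
    [0, 0, 0],
    [0, 0, 0],
    [0, 0, 0],
    [0, 0, 0],
    [0, 0, 0],
    [0, 0, 0]
  ]
}}

```text
t: 53.8
eef_pos: [0.4726, -0.2466, 0.0559]
eef_rot: [0.0, 0.708, 0.706, -0.0]
force: [0.8, -0.0, 0.1]
finger_gap: 0.0876
```

{"fn": "servo_tool", "kwargs": {
  "slide": [
    [0, 0, 0],
    [0, 0, 0],
    [0, 0, 0],
    [0, 0, 0],
    [0, 0, 0],
    [0, 0, 0],
    [0, 0, 0],
    [0, 0, 0],
    [0, 0, 0],
    [0, 0, 0]
  ],
  "turn": [
    [0, 0, 0],
    [0, 0, 0],
    [0, 0, 0],
    [0, 0, 0],
    [0, 0, 0],
    [0, 0, 0],
    [0, 0, 0],
    [0, 0, 0],
    [0, 0, 0],
    [0, 0, 0]
  ],
  "grip": 1
}}

```text
t: 55.05
eef_pos: [0.4726, -0.2465, 0.0558]
eef_rot: [-0.0, 0.708, 0.706, -0.0]
force: [-0.7, -0.3, 0.3]
finger_gap: 0.0277
```

{"fn": "servo_tool", "kwargs": {
  "slide": [
    [0, 0, 0.02],
    [0, 0, 0.03],
    [0, 0, 0.035],
    [0, 0, 0.035],
    [0, 0, 0.03],
    [0.0046, 0.025, 0],
    [0.0046, 0.045, 0],
    [0.0046, 0.045, 0],
    [0.0046, 0.045, 0],
    [0.0046, 0.045, 0]
  ],
  "turn": [
    [0, 0, 0],
    [0, 0, 0],
    [0, 0, 0],
    [0, 0, 0],
    [0, 0, 0],
    [0, 0, 0.04],
    [0, 0, 0.04],
    [0, 0, 0.04],
    [0, 0, 0.04],
    [0, 0, 0.04]
  ]
}}

```text
t: 56.3
eef_pos: [0.4955, -0.0401, 0.206]
eef_rot: [0.0, 0.634, 0.774, 0.0]
force: [0.8, -0.3, 0.0]
finger_gap: 0.0277
```

{"fn": "servo_tool", "kwargs": {
  "slide": [
    [0.0046, 0.045, 0],
    [0.0046, 0.045, 0],
    [0.0046, 0.045, 0],
    [0.0046, 0.045, 0],
    [0.0046, 0.04, 0],
    [0, 0.02, 0],
    [0, 0.0065, 0],
    [0, 0, 0],
    [0, 0, 0],
    [0, 0, 0]
  ],
  "turn": [
    [0, 0, 0.04],
    [0, 0, 0.04],
    [0, 0, 0.04],
    [0, 0, 0.04],
    [0, 0, 0.04],
    [0, 0, 0.008],
    [0, 0, 0],
    [0, 0, 0],
    [0, 0, 0],
    [0, 0, 0]
  ]
}}

```text
t: 57.55
eef_pos: [0.5188, 0.2039, 0.206]
eef_rot: [0.0, 0.551, 0.834, 0.0]
force: [-0.4, -0.1, -0.6]
finger_gap: 0.0276
```

{"fn": "servo_tool", "kwargs": {
  "slide": [
    [0, 0, -0.02],
    [0, 0, -0.025],
    [0, 0, -0.025],
    [0, 0, -0.025],
    [0, 0, -0.025],
    [0, 0, -0.015],
    [0, 0, -0.008],
    [0, 0, -0.002],
    [0, 0, -0.0015],
    [0, 0, 0]
  ],
  "turn": [
    [0, 0, 0],
    [0, 0, 0],
    [0, 0, 0],
    [0, 0, 0],
    [0, 0, 0],
    [0, 0, 0],
    [0, 0, 0],
    [0, 0, 0],
    [0, 0, 0],
    [0, 0, 0]
  ]
}}

```text
t: 58.8
eef_pos: [0.5189, 0.2052, 0.0598]
eef_rot: [0.0, 0.55, 0.835, 0.0]
force: [-0.1, 0.9, 0.2]
finger_gap: 0.0272
```

{"fn": "servo_tool", "kwargs": {
  "slide": [
    [0, 0, -0.0007],
    [0, 0, -0.0005],
    [0, 0, 0],
    [0, 0, 0],
    [0, 0, 0],
    [0, 0, 0],
    [0, 0, 0],
    [0, 0, 0],
    [0, 0, 0],
    [0, 0, 0]
  ],
  "turn": [
    [0, 0, 0],
    [0, 0, 0],
    [0, 0, 0],
    [0, 0, 0],
    [0, 0, 0],
    [0, 0, 0],
    [0, 0, 0],
    [0, 0, 0],
    [0, 0, 0],
    [0, 0, 0]
  ]
}}

```text
t: 60.05
eef_pos: [0.5188, 0.2052, 0.0588]
eef_rot: [0.0, 0.55, 0.835, 0.0]
force: [-1.3, -0.4, 4.9]
finger_gap: 0.0278
```

{"fn": "servo_tool", "kwargs": {
  "slide": [
    [0, 0, 0],
    [0, 0, 0],
    [0, 0, 0],
    [0, 0, 0],
    [0, 0, 0],
    [0, 0, 0],
    [0, 0, 0.005],
    [0, 0, 0.015],
    [0, 0, 0.03],
    [0, 0, 0.035]
  ],
  "turn": [
    [0, 0, 0],
    [0, 0, 0],
    [0, 0, 0],
    [0, 0, 0],
    [0, 0, 0],
    [0, 0, 0],
    [0, 0, 0],
    [0, 0, 0],
    [0, 0, 0],
    [0, 0, 0]
  ],
  "grip": -1
}}

```text
t: 61.3
eef_pos: [0.5185, 0.2048, 0.1448]
eef_rot: [0.0, 0.551, 0.835, -0.0]
force: [1.4, -0.1, -0.1]
finger_gap: 0.0881
```

{"fn": "servo_tool", "kwargs": {
  "slide": [
    [0, 0, 0.03],
    [-0.005, -0.03, 0.03],
    [-0.005, -0.05, 0],
    [-0.005, -0.05, 0],
    [-0.005, -0.05, 0],
    [-0.005, -0.05, 0],
    [-0.005, -0.05, 0],
    [-0.005, -0.05, 0],
    [-0.005, -0.045, 0],
    [-0.005, -0.025, 0]
  ],
  "turn": [
    [0, 0, -0.04],
    [0, 0, -0.04],
    [0, 0, -0.04],
    [0, 0, -0.04],
    [0, 0, -0.04],
    [0, 0, -0.04],
    [0, 0, -0.04],
    [0, 0, -0.04],
    [0, 0, -0.04],
    [0, 0, -0.04]
  ]
}}

```text
t: 62.55
eef_pos: [0.473, -0.1977, 0.2044]
eef_rot: [0.001, 0.707, 0.707, 0.0]
force: [-0.7, -0.2, -0.3]
finger_gap: 0.0884
```

{"fn": "servo_tool", "kwargs": {
  "slide": [
    [0, -0.008, 0],
    [0, 0, -0.02],
    [0, 0, -0.03],
    [0, 0, -0.03],
    [0, 0, -0.03],
    [0, 0, -0.025],
    [0, 0, -0.015],
    [0, 0, -0.008],
    [0, 0, -0.003],
    [0, 0, 0]
  ],
  "turn": [
    [0, 0, 0],
    [0, 0, 0],
    [0, 0, 0],
    [0, 0, 0],
    [0, 0, 0],
    [0, 0, 0],
    [0, 0, 0],
    [0, 0, 0],
    [0, 0, 0],
    [0, 0, 0]
  ]
}}

```text
t: 63.8
eef_pos: [0.4739, -0.2031, 0.0426]
eef_rot: [0.0, 0.705, 0.709, 0.0]
force: [-0.1, -0.2, 1.0]
finger_gap: 0.0877
```

{"fn": "servo_tool", "kwargs": {
  "slide": [
    [0, 0, 0],
    [0, 0, 0],
    [0, 0, 0],
    [0, 0, 0],
    [0, 0, 0],
    [0, 0, 0],
    [0, 0, 0],
    [0, 0, 0],
    [0, 0, 0],
    [0, 0, 0]
  ],
  "turn": [
    [0, 0, 0],
    [0, 0, 0],
    [0, 0, 0],
    [0, 0, 0],
    [0, 0, 0],
    [0, 0, 0],
    [0, 0, 0],
    [0, 0, 0],
    [0, 0, 0],
    [0, 0, 0]
  ],
  "grip": 1
}}

```text
t: 65.05
eef_pos: [0.4736, -0.203, 0.0421]
eef_rot: [-0.0, 0.705, 0.709, -0.0]
force: [-0.0, -0.6, 0.0]
finger_gap: 0.0332
```

{"fn": "servo_tool", "kwargs": {
  "slide": [
    [0, 0, 0.02],
    [0, 0, 0.03],
    [0, 0, 0.035],
    [0, 0, 0.035],
    [0, 0, 0.035],
    [0.002, 0.025, 0],
    [0.002, 0.045, 0],
    [0.002, 0.045, 0],
    [0.002, 0.045, 0],
    [0.002, 0.045, 0]
  ],
  "turn": [
    [0, 0, 0],
    [0, 0, 0],
    [0, 0, 0],
    [0, 0, 0],
    [0, 0, 0],
    [0, 0, 0.04],
    [0, 0, 0.04],
    [0, 0, 0.04],
    [0, 0, 0.04],
    [0, 0, 0.04]
  ]
}}

```text
t: 66.3
eef_pos: [0.4834, 0.0035, 0.1972]
eef_rot: [-0.0, 0.631, 0.776, 0.0]
force: [0.6, -0.8, -0.8]
finger_gap: 0.0335
```

{"fn": "servo_tool", "kwargs": {
  "slide": [
    [0.002, 0.045, 0],
    [0.002, 0.045, 0],
    [0.002, 0.045, 0],
    [0.002, 0.045, 0],
    [0.002, 0.045, 0],
    [0, 0.022, 0],
    [0, 0.0085, 0],
    [0, 0, 0],
    [0, 0, 0],
    [0, 0, 0]
  ],
  "turn": [
    [0, 0, 0.04],
    [0, 0, 0.04],
    [0, 0, 0.04],
    [0, 0, 0.04],
    [0, 0, 0.04],
    [0, 0, 0],
    [0, 0, 0],
    [0, 0, 0],
    [0, 0, 0],
    [0, 0, 0]
  ]
}}

```text
t: 67.55
eef_pos: [0.4939, 0.2562, 0.1974]
eef_rot: [0.0, 0.551, 0.834, 0.0]
force: [-0.1, -0.6, -0.4]
finger_gap: 0.0335
```

{"fn": "servo_tool", "kwargs": {
  "slide": [
    [0, 0, -0.02],
    [0, 0, -0.025],
    [0, 0, -0.025],
    [0, 0, -0.025],
    [0, 0, -0.025],
    [0, 0, -0.018],
    [0, 0, -0.008],
    [0, 0, -0.003],
    [0, 0, -0.0015],
    [0, 0, 0]
  ],
  "turn": [
    [0, 0, 0],
    [0, 0, 0],
    [0, 0, 0],
    [0, 0, 0],
    [0, 0, 0],
    [0, 0, 0],
    [0, 0, 0],
    [0, 0, 0],
    [0, 0, 0],
    [0, 0, 0]
  ]
}}

```text
t: 68.8
eef_pos: [0.4939, 0.2577, 0.0471]
eef_rot: [0.0, 0.55, 0.835, 0.0]
force: [-0.1, -0.1, -0.9]
finger_gap: 0.0335
```

{"fn": "servo_tool", "kwargs": {
  "slide": [
    [0, 0, -0.0012],
    [0, 0, -0.0009],
    [0, 0, 0],
    [0, 0, 0],
    [0, 0, 0],
    [0, 0, 0],
    [0, 0, 0],
    [0, 0, 0],
    [0, 0, 0],
    [0, 0, 0]
  ],
  "turn": [
    [0, 0, 0],
    [0, 0, 0],
    [0, 0, 0],
    [0, 0, 0],
    [0, 0, 0],
    [0, 0, 0],
    [0, 0, 0],
    [0, 0, 0],
    [0, 0, 0],
    [0, 0, 0]
  ]
}}

```text
t: 70.05
eef_pos: [0.4938, 0.2577, 0.0451]
eef_rot: [0.0, 0.55, 0.835, 0.0]
force: [-1.3, -1.4, 5.4]
finger_gap: 0.0335
```

{"fn": "servo_tool", "kwargs": {
  "slide": [
    [0, 0, 0],
    [0, 0, 0],
    [0, 0, 0],
    [0, 0, 0],
    [0, 0, 0],
    [0, 0, 0],
    [0, 0, 0.005],
    [0, 0, 0.015],
    [0, 0, 0.03],
    [0, 0, 0.035]
  ],
  "turn": [
    [0, 0, 0],
    [0, 0, 0],
    [0, 0, 0],
    [0, 0, 0],
    [0, 0, 0],
    [0, 0, 0],
    [0, 0, 0],
    [0, 0, 0],
    [0, 0, 0],
    [0, 0, 0]
  ],
  "grip": -1
}}

```text
t: 71.3
eef_pos: [0.4935, 0.2573, 0.1311]
eef_rot: [0.0, 0.551, 0.835, -0.0]
force: [0.4, -0.5, 0.4]
finger_gap: 0.0876
```

{"fn": "servo_tool", "kwargs": {
  "slide": [
    [0, 0, 0.035],
    [-0.002, -0.03, 0.035],
    [-0.0023, -0.05, 0],
    [-0.0023, -0.05, 0],
    [-0.0023, -0.05, 0],
    [-0.0023, -0.05, 0],
    [-0.0023, -0.05, 0],
    [-0.0023, -0.05, 0],
    [-0.0023, -0.045, 0],
    [-0.0023, -0.028, 0]
  ],
  "turn": [
    [0, 0, -0.04],
    [0, 0, -0.04],
    [0, 0, -0.04],
    [0, 0, -0.04],
    [0, 0, -0.04],
    [0, 0, -0.04],
    [0, 0, -0.04],
    [0, 0, -0.04],
    [0, 0, -0.04],
    [0, 0, -0.04]
  ]
}}

```text
t: 72.55
eef_pos: [0.4728, -0.148, 0.2008]
eef_rot: [0.001, 0.707, 0.707, 0.001]
force: [0.4, -0.1, 0.3]
finger_gap: 0.0877
```

{"fn": "servo_tool", "kwargs": {
  "slide": [
    [0, -0.0115, 0],
    [0, 0, -0.02],
    [0, 0, -0.03],
    [0, 0, -0.03],
    [0, 0, -0.025],
    [0, 0, -0.02],
    [0, 0, -0.012],
    [0, 0, -0.006],
    [0, 0, -0.002],
    [0, 0, 0]
  ],
  "turn": [
    [0, 0, 0],
    [0, 0, 0],
    [0, 0, 0],
    [0, 0, 0],
    [0, 0, 0],
    [0, 0, 0],
    [0, 0, 0],
    [0, 0, 0],
    [0, 0, 0],
    [0, 0, 0]
  ]
}}

```text
t: 73.8
eef_pos: [0.4735, -0.157, 0.055]
eef_rot: [0.0, 0.705, 0.709, 0.0]
force: [0.0, -0.1, 0.0]
finger_gap: 0.0875
```

{"fn": "servo_tool", "kwargs": {
  "slide": [
    [0, 0, 0],
    [0, 0, 0],
    [0, 0, 0],
    [0, 0, 0],
    [0, 0, 0],
    [0, 0, 0],
    [0, 0, 0],
    [0, 0, 0],
    [0, 0, 0],
    [0, 0, 0]
  ],
  "turn": [
    [0, 0, 0],
    [0, 0, 0],
    [0, 0, 0],
    [0, 0, 0],
    [0, 0, 0],
    [0, 0, 0],
    [0, 0, 0],
    [0, 0, 0],
    [0, 0, 0],
    [0, 0, 0]
  ],
  "grip": 1
}}

```text
t: 75.05
eef_pos: [0.4732, -0.157, 0.0545]
eef_rot: [-0.0, 0.705, 0.709, -0.0]
force: [-0.2, -0.3, -0.9]
finger_gap: 0.0376
```

{"fn": "servo_tool", "kwargs": {
  "slide": [
    [0, 0, 0.02],
    [0, 0, 0.03],
    [0, 0, 0.035],
    [0, 0, 0.035],
    [0, 0, 0.03],
    [0, 0.025, 0],
    [0, 0.045, 0],
    [0, 0.045, 0],
    [0, 0.045, 0],
    [0, 0.045, 0]
  ],
  "turn": [
    [0, 0, 0],
    [0, 0, 0],
    [0, 0, 0],
    [0, 0, 0],
    [0, 0, 0],
    [0, 0, 0.04],
    [0, 0, 0.04],
    [0, 0, 0.04],
    [0, 0, 0.04],
    [0, 0, 0.04]
  ]
}}

```text
t: 76.3
eef_pos: [0.4728, 0.0494, 0.2045]
eef_rot: [-0.0, 0.631, 0.776, 0.0]
force: [1.4, 0.1, -0.4]
finger_gap: 0.0375
```

{"fn": "servo_tool", "kwargs": {
  "slide": [
    [0, 0.045, 0],
    [0, 0.045, 0],
    [-0.0015, 0.045, 0],
    [0, 0.045, 0],
    [0, 0.045, 0],
    [0, 0.028, 0],
    [0, 0.0115, 0],
    [0, 0, 0],
    [0, 0, 0],
    [0, 0, 0]
  ],
  "turn": [
    [0, 0, 0.04],
    [0, 0, 0.04],
    [0, 0, 0.04],
    [0, 0, 0.04],
    [0, 0, 0.04],
    [0, 0, 0],
    [0, 0, 0],
    [0, 0, 0],
    [0, 0, 0],
    [0, 0, 0]
  ]
}}

```text
t: 77.55
eef_pos: [0.4721, 0.3112, 0.2048]
eef_rot: [0.0, 0.551, 0.834, 0.0]
force: [-0.1, -0.6, -1.6]
finger_gap: 0.0378
```

{"fn": "servo_tool", "kwargs": {
  "slide": [
    [0, 0, -0.02],
    [0, 0, -0.025],
    [0, 0, -0.025],
    [0, 0, -0.025],
    [0, 0, -0.025],
    [0, 0, -0.014],
    [0, 0, -0.007],
    [0, 0, -0.003],
    [0, 0, -0.0015],
    [0, 0, 0]
  ],
  "turn": [
    [0, 0, 0],
    [0, 0, 0],
    [0, 0, 0],
    [0, 0, 0],
    [0, 0, 0],
    [0, 0, 0],
    [0, 0, 0],
    [0, 0, 0],
    [0, 0, 0],
    [0, 0, 0]
  ]
}}

```text
t: 78.8
eef_pos: [0.4719, 0.3127, 0.0595]
eef_rot: [0.0, 0.55, 0.835, 0.0]
force: [0.3, 0.2, -1.2]
finger_gap: 0.0379
```

{"fn": "servo_tool", "kwargs": {
  "slide": [
    [0, 0, -0.0012],
    [0, 0, -0.0009],
    [0, 0, 0],
    [0, 0, 0],
    [0, 0, 0],
    [0, 0, 0],
    [0, 0, 0],
    [0, 0, 0],
    [0, 0, 0],
    [0, 0, 0]
  ],
  "turn": [
    [0, 0, 0],
    [0, 0, 0],
    [0, 0, 0],
    [0, 0, 0],
    [0, 0, 0],
    [0, 0, 0],
    [0, 0, 0],
    [0, 0, 0],
    [0, 0, 0],
    [0, 0, 0]
  ]
}}

```text
t: 80.05
eef_pos: [0.4718, 0.3127, 0.0576]
eef_rot: [-0.0, 0.55, 0.835, 0.0]
force: [-1.0, -1.4, 5.5]
finger_gap: 0.0373
```

{"fn": "servo_tool", "kwargs": {
  "slide": [
    [0, 0, 0],
    [0, 0, 0],
    [0, 0, 0],
    [0, 0, 0],
    [0, 0, 0],
    [0, 0, 0],
    [0, 0, 0.005],
    [0, 0, 0.015],
    [0, 0, 0.03],
    [0, 0, 0.035]
  ],
  "turn": [
    [0, 0, 0],
    [0, 0, 0],
    [0, 0, 0],
    [0, 0, 0],
    [0, 0, 0],
    [0, 0, 0],
    [0, 0, 0],
    [0, 0, 0],
    [0, 0, 0],
    [0, 0, 0]
  ],
  "grip": -1
}}

```text
t: 81.3
eef_pos: [0.4716, 0.3123, 0.1436]
eef_rot: [0.0, 0.551, 0.835, -0.0]
force: [0.7, 0.7, -0.8]
finger_gap: 0.0877
```

{"fn": "servo_tool", "kwargs": {
  "slide": [
    [0, 0, 0.035],
    [0, 0, 0.04],
    [0, -0.03, 0.03],
    [0, -0.04, 0],
    [0, -0.04, 0],
    [0, -0.03, 0],
    [0, -0.01, 0],
    [0, 0, 0],
    [0, 0, 0],
    [0, 0, 0]
  ],
  "turn": [
    [0, 0, 0],
    [0, 0, 0],
    [0, 0, 0],
    [0, 0, 0],
    [0, 0, 0],
    [0, 0, 0],
    [0, 0, 0],
    [0, 0, 0],
    [0, 0, 0],
    [0, 0, 0]
  ]
}}

```text
t: 82.55
eef_pos: [0.4716, 0.1636, 0.2468]
eef_rot: [-0.0, 0.55, 0.835, -0.0]
force: [-0.4, -0.1, -0.8]
finger_gap: 0.088
```

```bash
python3 - <<'E'
from h import *
c=cap('wrist','w20.png');d=cap('side'); e=cap('top');s=bot.get_state();print(s['eef_pos'],s['t'],s['force'])
cv2.imwrite('pics/s20.png',cv2.resize(d['color'][170:305,220:400,::-1],(800,600),interpolation=cv2.INTER_CUBIC))
cv2.imwrite('pics/t20.png',cv2.resize(e['color'][190:340,160:360,::-1],(800,600),interpolation=cv2.INTER_CUBIC))
E
```

```text
[0.47160739 0.16302353 0.24675787] 82.7 [ 0.30051239 -0.35239839 -0.01530419]
```

View pics/w20.png

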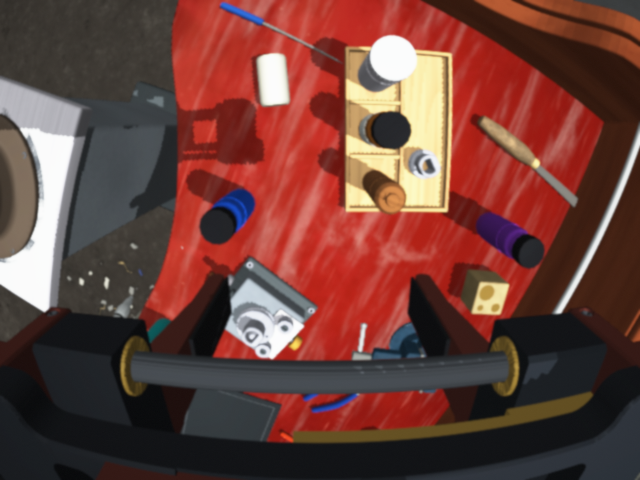

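View pics/s20.png

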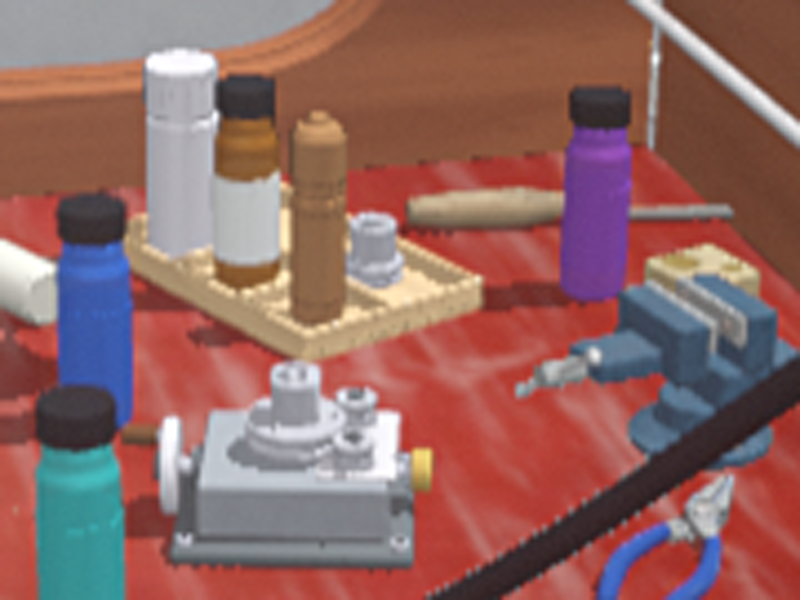

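View pics/t20.png

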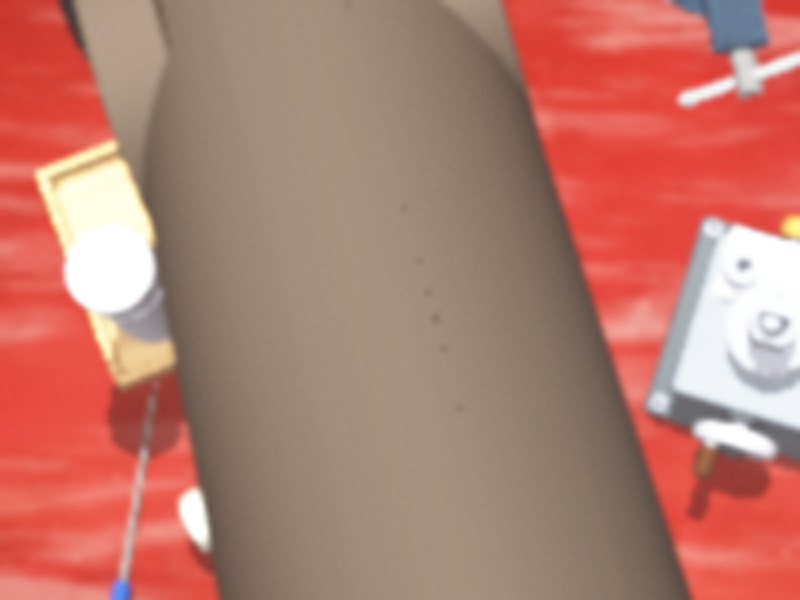

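The wrist view shows the tin (390,60), amber bottle (388,130) and needle case (385,195) upright in their own bays, with the small roller at (425,163). The side view shows the large roller fully down on the bender at (295,410). The gripper touches nothing, so I hand in.

```bash
python3 -c "
from h import *
print(bot.job_done()); print(bot.get_state()['t'])"
```

```text
the job is handed in; nothing more can be done
None
the job is handed in; nothing more can be done
```

The larger roller is seated on the bender's D-shaft and the three containers are back upright in their own bays. I handed the job in at about 83 s of the 144 s allowed.

- **Order:** I stood the needle case, amber bottle and tin on the mat, then fetched and seated the roller, then returned the three containers.
- **Seating:** The roller slid down with no noticeable force until it met the collar at the expected height, with about 6.5 N of contact. The hub top is level with the shaft top in the side view.
- **Containers and small roller:** The last wrist and side pictures show all three containers upright in their original bays. The smaller roller is where it lay, and nothing tipped over.
- **Forces and gripper:** The highest force I read was about 6.5 N, at the end of a move. The gripper was open and clear of everything when I handed in.
- **Disagreements:** The top and wrist cameras differed by about 2 mm on the shaft position and up to about 5 mm on the roller. I relied mainly on the wrist camera. The arm hid most of the caddy in the last top picture, so that view could not confirm the result.

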